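Put the milk away after the rush

ROBOT

A 6-joint arm with a two-finger parallel gripper is mounted at the origin on the work surface. World frame = base frame: x ahead of the robot, y to its left, z up, the work surface at z = 0. Lengths are in mm, angles in rad, forces in N, time in s.
With the tool pointing down it reaches from about 400 to 925 mm from the base axis. Payload 12.5 kg.
Tool frame: the origin (TCP) lies at the very end of the fingers, on their centre line; the grasp point (between the pads) lies 19 mm behind it; z points along the fingers, y is the line along which they close (so a half turn about z gives the same grasp; the last joint's range is limited). The gripper opens to 95 mm and grips with 3 to 60 N. Pads are 20 mm wide; open, the fingers measure 119 mm over their backs; the gripper's body (75 mm by 180 mm) begins 59 mm behind the grasp point.
Start: joints at [-1.257, 0.491, 1.559, -0, 1.092, -0.106], TCP at [254.761, -570.742, 192.761] pointing down, gripper open.
Joint ranges: [-3.1, 3.1], [-0.84, 2.19], [0.05, 2.79], [-1.13, 4.28], [0.06, 2.93], [-2.69, 2.69]. Speed limits (rad/s): [2.22, 2.22, 2.79, 3.14, 3.14, 3.14].

INTERFACE

Orientations are given as [roll, pitch, yaw] about the fixed x, y, z axes, in that order (R = Rz(yaw) Ry(pitch) Rx(roll)).
In Python, from cell import env gives the robot as it stands.
- The arm moves only by the shell command python3 steer.py 'ROWS'. ROWS is a JSON object with one list for each field, all of the same length, 1 to 5, a row being the entries at one place: sx, sy, sz (the shift in mm), twist (a turn about the tool's z in rad), finger_gap (the opening from 0.0 (shut) to 1.0 (fully open)); each row is the pose to reach, as a shift and turn from the pose commanded when the command began, along the tool's axes at that moment; what a row does not reach only later rows make up. A row lasts 1/12 s, in which the tool goes at most 41.7 mm and 0.125 rad, less where a joint would pass 70% of its speed; a pose out of reach is approached as far as the arm can. The fingers move at their own pace and stop on an object; the grip force is fixed at half the most. Time passes only in rows, so rows that do not move let the fingers close. It prints the time, the measured TCP pose, the force, the opening and the grip force at its end. Input that does not fit is refused with a message, and nothing moves.
- env.state(): the state, without advancing time (a new reading comes with each control period).
- env.read_camera(name): name is "scene" or "top"; returns (picture, depth): 384x512x3 uint8, red, green, blue; 384x512 float32, mm along the optical axis (not along the pixel's ray), 0 where there is no reading.
- env.camera_info(name): a dict with "vertical_fov" (degrees; the focal length in pixels is half the picture's height over the tangent of half this angle, whatever the lens; pixels are square), "cx", "cy" (the principal point, pixels), "dist_coeffs" ([k1, k2, p1, p2, k3] as OpenCV has them; the pictures are not rectified), "origin" and "attitude" of the camera in the world. Camera axes: x right, y down, z forward; pixel columns grow to the right and rows downward; lengths in mm; the calibration is good to about 2 mm. A picture is of the moment at which its call begins. camera_info takes no time and is no camera call.
- env.job_done(): hands the job in; it is judged then, once.
The state is a dict: "t": time; "joints": joint angles; "qvel": joint speeds; "tau": joint torques, N m; "eef_pos": TCP position; "tcp_rot": TCP orientation; "ft_force": force on the tool from outside, world axes, zero at the start; "moment": the same for the moment, N m; "opening": opening from 0.0 (shut) to 1.0 (fully open); "grip_force": force on a finger pad.
Only numpy, scipy, OpenCV 4.12 (cv2) and the standard library are available. Lean on these libraries where they do the work, as an engineer would, in place of code of your own. Each camera call takes 0.05 s, during which the arm holds its last target. There are 200 camera calls.

TASK

Put the milk away: stand every bottle that is more than half full upright in the cooler and every one that is less than half full upright in the wash tub, the toppled one too; they look alike, so heft each one, and one that is about half full (a third to two thirds) may go to either. Then close the cooler, the rebated far lid first and the flanged near lid last so that its flange laps over, both pressed fully home. Leave the pitcher, tamper and portafilter as they are.

Things in the scene. Friction and masses are not known exactly. Their poses are not given: they have to be found in the camera images.
- cooler: brushed-steel countertop milk cooler, fixed, left or right of the bottles: open-topped well 250 mm (x) by 260 mm (y) outside, 160 mm high, walls and floor 12 mm thick (inside 226 by 236). Origin: centre of its underside; z up; x points away from the robot within 0.2 rad. lid_flanged hinges on the near rim (-x), lid_rebated on the far rim (+x); they lap along x = 0
- lid_rebated (a joint): angle (rad) of the cooler's far lid about its hinge along the far (+x) rim: 0 = shut flat on a rigid stop; 1.65 to 1.75 at the start = open, leaning a little outwards; 1.85 = fully back. Its stiff friction hinge keeps any angle; a push of 1 to 5 N at the free edge swings it. Free edge: a tongue 5 mm thick at the bottom face, 112 to 128 mm from the hinge, to lie UNDER the other lid's flange
- lid_rebated_hinge (a point): middle of lid_rebated's hinge line, at its bottom face; in the cooler's frame at x = +120 mm, y = 0, 160.5 mm up. Turns with the lid; its axes are the cooler's when shut. The lid, 258 mm long in y and 12 mm thick, reaches along its own -x; on its top face 85 mm from the hinge, mid-length, stands a black knob 22 mm across and 18 mm tall. The plain face beside the knob may be pushed
- lid_flanged (a joint): angle (rad) of the cooler's near lid about its hinge along the near (-x) rim: 0 = shut flat on a rigid stop; 1.65 to 1.75 at the start = open, leaning a little outwards; 1.85 = fully back. Its stiff friction hinge keeps any angle; a push of 1 to 5 N at the free edge swings it. Free edge: a flange 7 to 14 mm above the bottom face, out to 126 mm from the hinge, lapping OVER the other's tongue
- lid_flanged_hinge (a point): middle of lid_flanged's hinge line, at its bottom face; in the cooler's frame at x = -120 mm, y = 0, 160.5 mm up. Turns with the lid; its axes are the cooler's when shut. The lid, 258 mm long in y and 12 mm thick, reaches along its own +x; on its top face 85 mm from the hinge, mid-length, stands a black knob 22 mm across and 18 mm tall. The plain face beside the knob may be pushed
- tub: grey plastic wash tub, fixed, on the other side of the bottles from the cooler: open-topped, 250 mm (x) by 260 mm (y) outside, 75 mm high, walls and floor 6 mm thick. Origin: centre of its underside; z up
- bottle_1: white square milk bottle, body 60 x 60 x 98 mm, black round cap 38 mm across from 114 to 140 mm above the base. Origin: centre of the base; z from base to cap. Opaque: holds any amount; about 0.07 kg empty, 0.25 kg half full, 0.43 kg full. Stands on the counter at first; may be absent
- bottle_2: white square milk bottle, body 60 x 60 x 98 mm, black round cap 38 mm across from 114 to 140 mm above the base. Origin: centre of the base; z from base to cap. Opaque: holds any amount; about 0.07 kg empty, 0.25 kg half full, 0.43 kg full. Stands on the counter at first; may be absent
- bottle_3: white square milk bottle, body 60 x 60 x 98 mm, black round cap 38 mm across from 114 to 140 mm above the base. Origin: centre of the base; z from base to cap. Opaque: holds any amount; about 0.07 kg empty, 0.25 kg half full, 0.43 kg full. Stands on the counter at first; may be absent
- bottle_4: white square milk bottle, body 60 x 60 x 98 mm, black round cap 38 mm across from 114 to 140 mm above the base. Origin: centre of the base; z from base to cap. Opaque: holds any amount; about 0.07 kg empty, 0.25 kg half full, 0.43 kg full. Stands on the counter at first; may be absent
- bottle_5: white square milk bottle, body 60 x 60 x 98 mm, black round cap 38 mm across from 114 to 140 mm above the base. Origin: centre of the base; z from base to cap. Opaque: holds any amount; about 0.07 kg empty, 0.25 kg half full, 0.43 kg full. Lies on a flat side at first, cap away from the robot within 0.3 rad; may be absent (one of bottle_5, bottle_6 is there)
- bottle_6: white square milk bottle, body 60 x 60 x 98 mm, black round cap 38 mm across from 114 to 140 mm above the base. Origin: centre of the base; z from base to cap. Opaque: holds any amount; about 0.07 kg empty, 0.25 kg half full, 0.43 kg full. Lies on a flat side at first, cap away from the robot within 0.3 rad; may be absent (one of bottle_5, bottle_6 is there)
- pitcher: steel milk pitcher, 80 mm across and 100 mm tall, a bystander beyond the work. Origin: centre of its base
- tamper: steel coffee tamper, 58 mm across and 94 mm tall, standing on its face, a bystander beyond the work. Origin: centre of its base
- portafilter: portafilter lying on the counter, steel basket 70 mm across and 45 mm tall with a black handle reaching 180 mm from its middle, a bystander beyond the work. Origin: centre of the basket's base

How it is judged (in metres and radians):
On the way, in this order (a step that is already met when the one before it is completed fails the run):
1. the rebated lid is fully shut (under 0.04 rad) while the flanged lid still stands open (over 0.5 rad) (value of joint lid_rebated below 0.04 rad and value of joint lid_flanged above 0.5 rad), for 0.2 s.
2. the flanged lid is shut over it (both under 0.04 rad) (value of joint each of lid_rebated, lid_flanged below 0.04 rad), for 0.2 s.
At the end, for the whole second after the job is handed in: every bottle present stands upright (within 0.12 rad), still, on the floor of the cooler or the tub; any in the cooler bears on it with over 1.75 N, any in the tub with under 3.1 N (half full is 2.45 N); both lids are shut to within 0.04 rad (all of step 2 and angle between each of bottle_1, bottle_2, bottle_3, bottle_4, bottle_5, bottle_6's own z axis and vertical below 0.12 rad and linear speed of each of bottle_1, bottle_2, bottle_3, bottle_4, bottle_5, bottle_6 below 0.03 m/s and ((x of bottle_1 in the frame of cooler between -0.1 and 0.1 m and y of bottle_1 in the frame of cooler between -0.105 and 0.105 m and z of bottle_1 in the frame of cooler below 0.03 m and contact force between bottle_1 and cooler above 1.75 N) or (x of bottle_1 in the frame of tub between -0.11 and 0.11 m and y of bottle_1 in the frame of tub between -0.115 and 0.115 m and z of bottle_1 in the frame of tub below 0.03 m and contact force between bottle_1 and tub below 3.1 N)) and ((x of bottle_2 in the frame of cooler between -0.1 and 0.1 m and y of bottle_2 in the frame of cooler between -0.105 and 0.105 m and z of bottle_2 in the frame of cooler below 0.03 m and contact force between bottle_2 and cooler above 1.75 N) or (x of bottle_2 in the frame of tub between -0.11 and 0.11 m and y of bottle_2 in the frame of tub between -0.115 and 0.115 m and z of bottle_2 in the frame of tub below 0.03 m and contact force between bottle_2 and tub below 3.1 N)) and ((x of bottle_3 in the frame of cooler between -0.1 and 0.1 m and y of bottle_3 in the frame of cooler between -0.105 and 0.105 m and z of bottle_3 in the frame of cooler below 0.03 m and contact force between bottle_3 and cooler above 1.75 N) or (x of bottle_3 in the frame of tub between -0.11 and 0.11 m and y of bottle_3 in the frame of tub between -0.115 and 0.115 m and z of bottle_3 in the frame of tub below 0.03 m and contact force between bottle_3 and tub below 3.1 N)) and ((x of bottle_4 in the frame of cooler between -0.1 and 0.1 m and y of bottle_4 in the frame of cooler between -0.105 and 0.105 m and z of bottle_4 in the frame of cooler below 0.03 m and contact force between bottle_4 and cooler above 1.75 N) or (x of bottle_4 in the frame of tub between -0.11 and 0.11 m and y of bottle_4 in the frame of tub between -0.115 and 0.115 m and z of bottle_4 in the frame of tub below 0.03 m and contact force between bottle_4 and tub below 3.1 N)) and ((x of bottle_5 in the frame of cooler between -0.1 and 0.1 m and y of bottle_5 in the frame of cooler between -0.105 and 0.105 m and z of bottle_5 in the frame of cooler below 0.03 m and contact force between bottle_5 and cooler above 1.75 N) or (x of bottle_5 in the frame of tub between -0.11 and 0.11 m and y of bottle_5 in the frame of tub between -0.115 and 0.115 m and z of bottle_5 in the frame of tub below 0.03 m and contact force between bottle_5 and tub below 3.1 N)) and ((x of bottle_6 in the frame of cooler between -0.1 and 0.1 m and y of bottle_6 in the frame of cooler between -0.105 and 0.105 m and z of bottle_6 in the frame of cooler below 0.03 m and contact force between bottle_6 and cooler above 1.75 N) or (x of bottle_6 in the frame of tub between -0.11 and 0.11 m and y of bottle_6 in the frame of tub between -0.115 and 0.115 m and z of bottle_6 in the frame of tub below 0.03 m and contact force between bottle_6 and tub below 3.1 N))); the robot touches nothing.
It fails at once if the pitcher is shifted over 40 mm or tipped over 0.4 rad (distance of pitcher from where it was at the start of the episode above 0.04 m or angle between pitcher's own z axis and vertical above 0.4 rad).
It fails at once if the tamper is shifted over 40 mm or tipped over 0.4 rad (distance of tamper from where it was at the start of the episode above 0.04 m or angle between tamper's own z axis and vertical above 0.4 rad).
It fails at once if the portafilter is shifted over 40 mm or tipped over 0.4 rad (distance of portafilter from where it was at the start of the episode above 0.04 m or angle between portafilter's own z axis and vertical above 0.4 rad).
Of bottle_1, bottle_2, bottle_3, bottle_4 only 3 to 4 are there at a start; the rules pass over those that are not, and their reading is None.
Of bottle_5, bottle_6 only 1 to 1 are there at a start; the rules pass over those that are not, and their reading is None.
At some moment in a run one of bottle_5, bottle_6 may be knocked a few centimetres aside while the robot is not near it.
Once in a run the grip may slacken for a moment while it holds something.
It also fails if it takes over 210 s, if anything falls off the work surface, if the arm or the gripper's body presses on something with over 40 N, if the wrist force passes 120 N, or if a joint passes its speed limit or range.

## Working session

There is one attempt and no reset: what is moved stays moved. The work goes in short steps, Python scripts to look and compute and a shell command to move; the robot and the scene stay as the last step left them, time stands still between calls to the robot, and variables do not carry over. Pictures are saved under pics/ and viewed, at most 14 in all, crops included, and the job is handed in when it is done.

```bash
ls; mkdir -p pics
python3 - <<'E'
from cell import env
import cv2
for n in("scene","top"):
    im,d=env.read_camera(n); cv2.imwrite(f"pics/{n}0.png",im[:,:,::-1]); print(n,env.camera_info(n))
print(env.state())
E
```

```text
cell.py
pics
steer.py
scene {'vertical_fov': 43.5205501729063, 'cx': 255.16487915724326, 'cy': 201.08977740047354, 'dist_coeffs': array([-0.01454868,  0.        ,  0.        ,  0.        ,  0.        ]), 'origin': array([1126.45867667, -590.14716825,  879.78779856]), 'attitude': array([-2.31466176,  0.01890038,  0.74375416])}
top {'vertical_fov': 46.253833983121126, 'cx': 252.2593044437473, 'cy': 201.69311359066964, 'dist_coeffs': array([0.01621246, 0.        , 0.        , 0.        , 0.        ]), 'origin': array([ 475.61860322,  -25.6906831 , 1134.86290122]), 'attitude': array([-3.03491159, -0.00446272, -1.54422426])}
{'t': 0.1, 'joints': array([-1.25662363e+00,  4.91503438e-01,  1.55935350e+00,  2.23529731e-05,
        1.09169613e+00, -1.05611339e-01]), 'qvel': array([2.51288848e-03, 5.62224243e-04, 6.09504790e-04, 8.30700583e-05,
       1.46079126e-03, 4.96325724e-04]), 'tau': array([ 2.82657114e-03, -6.13622189e+01, -2.58606166e+01,  6.93492615e-02,
        4.70207131e-02, -2.08903043e-05]), 'eef_pos': array([ 254.67935736, -570.51973052,  192.22966716]), 'tcp_rot': array([-3.14063968e+00, -1.20958030e-04,  4.19773661e-01]), 'ft_force': array([-0.25717645,  0.74566357,  0.03032478]), 'moment': array([-0.03828062, -0.01493069, -0.05791501]), 'grip_force': 0.0, 'opening': 1.000567068890409}
```
View pics/top0.png

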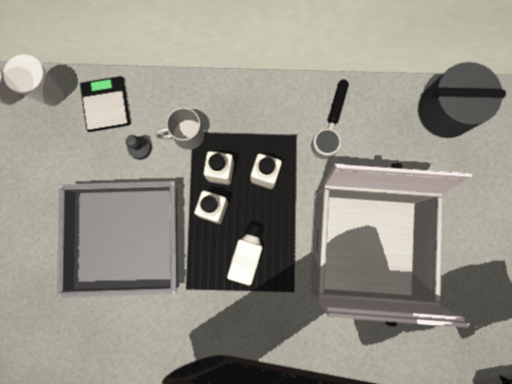

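View pics/scene0.png

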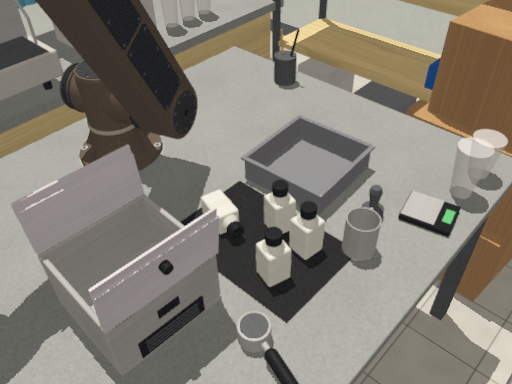

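Create h.py:
```python
from cell import env
import numpy as np, cv2
from scipy.spatial.transform import Rotation as R
def cloud(n,save=None):
    im,d=env.read_camera(n); c=env.camera_info(n)
    if save: cv2.imwrite(save,im[:,:,::-1])
    f=192/np.tan(np.radians(c["vertical_fov"])/2); K=np.array([[f,0,c["cx"]],[0,f,c["cy"]],[0,0,1.]])
    u,v=np.meshgrid(np.arange(512.),np.arange(384.))
    p=cv2.undistortPoints(np.stack([u.ravel(),v.ravel()],1)[:,None],K,c["dist_coeffs"])[:,0]
    r=np.c_[p,np.ones(len(p))]*d.reshape(-1,1)
    P=r@R.from_euler("xyz",c["attitude"]).as_matrix().T+c["origin"]
    P[d.ravel()==0]=np.nan
    return im,P.reshape(384,512,3)
def comps(m,P,amin=30):
    n,l,s,_=cv2.connectedComponentsWithStats(m.astype(np.uint8)); out=[]
    for i in range(1,n):
        if s[i,4]>=amin:
            q=P[l==i]; b=cv2.minAreaRect(q[:,:2].astype(np.float32)); out.append((s[i,4],np.nanmedian(q,0).round(1),np.round(b[0],1),np.round(b[1],1),round(b[2],1),s[i,:4].tolist()))
    return out
def show(t,o):
    print(t)
    for x in o: print("  ",*x)
```

```bash
cat > look.py <<'E'
from h import *
import sys
im,P=cloud("top",sys.argv[1] if len(sys.argv)>1 else None); z=P[...,2]; g=im.max(2)
show("caps140",comps((z>130)&(z<150)&(g<70),P))
show("lying body60",comps((z>50)&(z<70)&(g>120),P,100))
show("dark 20-60",comps((z>25)&(z<62)&(g<60),P,20))
show("rim160",comps((z>154)&(z<166),P,40))
show("tub rim",comps((z>66)&(z<82)&(g<170),P,60))
show("cooler/tub floor",comps((z>4)&(z<22),P,1000))
show("lids",comps((z>175)&(z<300),P,60))
E
python3 look.py
```

```text
caps140
   651 [ 847.3 -518.7  136. ] [ 851.1 -518.3] [ 31.7 157.1] 1.7 [435, 85, 70, 14]
   197 [670.   54.6 140.2] [671.4  55.2] [34.1 33.4] 20.7 [209, 154, 16, 16]
   197 [665.8 -57.9 140.8] [665. -57.] [33.5 34.5] 34.8 [259, 157, 16, 17]
   196 [574.7  69.1 140. ] [575.7  68.9] [33.5 33.1] 48.1 [201, 196, 16, 16]
lying body60
   1078 [449.1 -14.   60. ] [453.5 -14.7] [ 60.8 109.6] 74.4 [228, 237, 34, 48]
dark 20-60
   385 [ 850.3 -236.1   33.8] [ 855.7 -237.4] [ 23.9 116.7] 74.1 [328, 80, 20, 44]
   392 [ 805.1 -461.2   43.7] [ 821.9 -478.1] [141.4  52. ] 32.7 [420, 86, 44, 51]
   48 [729.6 252.7  29.7] [729.4 256. ] [16.5 30.3] 66.2 [135, 139, 12, 11]
   625 [483.  412.8  43.8] [489.3 399.9] [237.6  31.7] 3.0 [64, 191, 16, 100]
   153 [523.6 -33.5  46. ] [523.3 -33.6] [37.5 24.6] 74.5 [246, 224, 17, 14]
   21 [378.1 259.   47.2] [378.  262.4] [ 0.6 46.2] 3.5 [119, 287, 21, 2]
   28 [381.3 200.9  41.4] [381.3 201.3] [ 0.4 70.4] 3.1 [141, 287, 28, 1]
   38 [374.6 327.1  41.9] [374.2 334.9] [ 0.6 87.1] 3.1 [81, 288, 37, 2]
rim160
   2209 [ 492.7 -312.3  160.2] [ 500.4 -307.7] [259.
[... 254 characters left out ...]
.9 [169, 111, 28, 21]
   2705 [489.3 303.8  74.8] [495.1 288.9] [265.5 276.9] 3.3 [57, 181, 120, 117]
   251 [ 490.8 -425.8   74.2] [ 491.1 -426.6] [  6.2 226.5] 86.9 [418, 200, 8, 98]
cooler/tub floor
   1832 [839.8 355.5  18.9] [840.9 358.6] [135.9 113.5] 12.0 [80, 76, 51, 56]
   7992 [492.2 297.6   6.7] [495.1 295.6] [238.8 239.9] 3.3 [71, 190, 100, 99]
   7925 [ 493.9 -322.3   12.9] [ 495.7 -323. ] [217.7 226.9] 87.4 [325, 197, 91, 98]
lids
   2713 [ 627.1 -311.7  248.2] [ 636.4 -314.3] [258.5  39.5] 87.2 [326, 163, 147, 29]
   2600 [ 364.6 -300.1  266.9] [ 356.8 -302.3] [259.5  37.9] 87.5 [320, 297, 149, 31]
   1246 [247.6  55.3 241. ] [247.4  51.6] [  9.6 197.9] 18.7 [161, 355, 97, 29]
```

```bash
python3 steer.py '{"sx":[0,0,0,0],"sy":[0,0,0,0],"sz":[-40,-80,-120,-130],"twist":[0.12,0.24,0.36,0.42],"finger_gap":[0.8,0.8,0.8,0.8]}'
python3 steer.py '{"sx":[25,51,77,103],"sy":[-32,-64,-96,-128],"sz":[0,0,0,0],"twist":[0,0,0,0],"finger_gap":[0.8,0.8,0.8,0.8]}'
python3 steer.py '{"sx":[25,51,77,103],"sy":[-32,-64,-96,-128],"sz":[0,0,0,0],"twist":[0,0,0,0],"finger_gap":[0.8,0.8,0.8,0.8]}'
python3 steer.py '{"sx":[25,51,77,103],"sy":[-32,-64,-96,-128],"sz":[0,0,0,0],"twist":[0,0,0,0],"finger_gap":[0.8,0.8,0.8,0.8]}'
python3 steer.py '{"sx":[25,51,77,103,103],"sy":[-32,-64,-96,-128,-128],"sz":[0,0,0,0,0],"twist":[0,0,0,0,0],"finger_gap":[0.8,0.8,0.8,0.8,0.8]}'
```

```text
t: 0.48
eef_pos: [255.2, -571.9, 329.2]
tcp_rot: [3.134, -0.003, -0.007]
ft_force: [-0.7, 0.5, -0.1]
opening: 0.815
grip_force: 0.0
t: 0.82
eef_pos: [358.3, -441.2, 322.6]
tcp_rot: [-3.141, 0.0, -0.001]
ft_force: [0.5, -0.9, -0.9]
opening: 0.798
grip_force: 0.0
t: 1.15
eef_pos: [461.6, -312.9, 322.7]
tcp_rot: [3.142, 0.0, -0.0]
ft_force: [0.6, -0.4, 0.5]
opening: 0.799
grip_force: 0.0
t: 1.48
eef_pos: [564.7, -184.9, 322.7]
tcp_rot: [3.142, 0.0, -0.0]
ft_force: [-0.8, -0.8, 0.6]
opening: 0.804
grip_force: 0.0
t: 1.9
eef_pos: [669.7, -53.3, 321.3]
tcp_rot: [-3.14, 0.001, 0.004]
ft_force: [-0.2, 0.0, -0.5]
opening: 0.797
grip_force: 0.0
```

```bash
cat > weigh.py <<'E'
from h import *
import sys
F=[];T=[]
for i in range(int(sys.argv[1])):
    env.read_camera("top"); s=env.state(); F.append(s["ft_force"]); T.append(s["tau"])
F=np.array(F);print("F",F.mean(0).round(2),"sd",F.std(0).round(2),"tau",np.mean(T,0).round(2)[:3],"tausd",np.std(T,0).round(2)[:3],s["eef_pos"].round(1),round(float(s["opening"]),3),s["grip_force"],"t",s["t"])
E
python3 steer.py '{"sx":[-1,-1,-1,-1],"sy":[-1,-1,-1,-1],"sz":[40,80,110,110],"twist":[0,0,0,0],"finger_gap":[0.8,0.8,0.8,0.8]}'
python3 weigh.py 8
python3 steer.py '{"sx":[0,0,0,0,0],"sy":[0,0,0,0,0],"sz":[40,80,102,102,102],"twist":[0,0,0,0,0],"finger_gap":[0.8,0.8,0.8,0.8,0]}'
python3 steer.py '{"sx":[0,0,0,0],"sy":[0,0,0,0],"sz":[0,0,0,0],"twist":[0,0,0,0],"finger_gap":[0,0,0,0]}'
python3 steer.py '{"sx":[0,0,0,0,0],"sy":[0,0,0,0,0],"sz":[-30,-70,-102,-102,-102],"twist":[0,0,0,0,0],"finger_gap":[0,0,0,0,0]}'
python3 weigh.py 8
```

```text
t: 2.23
eef_pos: [663.1, -57.5, 206.2]
tcp_rot: [-3.14, 0.01, -0.0]
ft_force: [-1.2, 0.2, -0.0]
opening: 0.798
grip_force: 0.0
F [ 0.1  -0.03  0.19] sd [0.48 0.38 0.76] tau [ 3.000e-02 -6.383e+01 -2.632e+01] tausd [0.08 1.56 1.29] [666.3 -58.  214.4] 0.798 0.0 t 2.6333
t: 3.05
eef_pos: [666.0, -57.9, 111.1]
tcp_rot: [-3.142, 0.001, -0.0]
ft_force: [-0.1, -0.2, 0.8]
opening: 0.774
grip_force: 0.0
t: 3.38
eef_pos: [666.4, -57.9, 112.2]
tcp_rot: [3.141, -0.002, -0.0]
ft_force: [-0.4, 0.3, 0.4]
opening: 0.509
grip_force: 0.0
t: 3.8
eef_pos: [666.5, -57.9, 215.3]
tcp_rot: [3.141, -0.004, -0.0]
ft_force: [-0.7, -0.6, -1.3]
opening: 0.158
grip_force: 0.0
F [ 0.09  0.18 -0.  ] sd [0.27 0.51 0.33] tau [ 4.000e-02 -6.703e+01 -2.788e+01] tausd [0.02 0.98 0.6 ] [665.7 -57.8 211.9] 0.003 0.0 t 4.2
```

```bash
python3 steer.py '{"sx":[0,0,0,0,0],"sy":[0,0,0,0,0],"sz":[0,0,0,0,0],"twist":[0,0,0,0,0],"finger_gap":[0.65,0.65,0.65,0.65,0.65]}'
python3 steer.py '{"sx":[0,0,0,0],"sy":[0,0,0,0],"sz":[0,0,0,0],"twist":[0,0,0,0],"finger_gap":[0.65,0.65,0.65,0.65]}'
python3 look.py | sed -n 1,8p
python3 steer.py '{"sx":[0,0,0,0,0],"sy":[0,0,0,0,0],"sz":[40,80,102,102,102],"twist":[0,0,0,0,0],"finger_gap":[0.65,0.65,0.65,0,0]}'
python3 steer.py '{"sx":[0,0,0,0,0],"sy":[0,0,0,0,0],"sz":[0,0,0,0,0],"twist":[0,0,0,0,0],"finger_gap":[0,0,0,0,0]}'
python3 steer.py '{"sx":[0,0],"sy":[0,0],"sz":[0,0],"twist":[0,0],"finger_gap":[0,0]}'
```

```text
t: 4.62
eef_pos: [665.9, -57.8, 212.8]
tcp_rot: [3.141, -0.0, -0.0]
ft_force: [-0.1, 0.3, -0.3]
opening: 0.301
grip_force: 0.0
t: 4.95
eef_pos: [665.9, -57.8, 212.8]
tcp_rot: [3.142, -0.0, -0.0]
ft_force: [0.0, -0.5, 0.1]
opening: 0.577
grip_force: 0.0
caps140
   634 [ 847.3 -518.9  135.9] [ 849.1 -518.8] [ 26.1 156.9] 1.4 [435, 87, 70, 12]
   103 [672.   61.2 140.2] [673.7  63.2] [18.1 36.4] 80.1 [209, 153, 10, 17]
   134 [576.9  74.9 140.4] [577.6  75.5] [21.1 35.6] 66.2 [201, 196, 13, 16]
lying body60
dark 20-60
   384 [ 850.4 -236.1   33.7] [ 856.3 -237.5] [ 23.8 116.7] 74.1 [328, 80, 20, 44]
   390 [ 804.4 -461.5   43.7] [ 822.6 -479.5] [141.7  53.4] 33.1 [420, 86, 44, 51]
t: 5.42
eef_pos: [665.8, -57.8, 110.4]
tcp_rot: [-3.141, 0.002, -0.0]
ft_force: [0.9, 0.2, 0.1]
opening: 0.56
grip_force: 0.0
t: 5.83
eef_pos: [666.8, -57.8, 112.8]
tcp_rot: [3.141, -0.003, -0.0]
ft_force: [0.5, 1.1, 6.5]
opening: 0.388
grip_force: 30.0
t: 6.0
eef_pos: [666.8, -57.8, 112.8]
tcp_rot: [3.141, -0.003, -0.0]
ft_force: [-0.2, 1.1, 6.9]
opening: 0.387
grip_force: 30.0
```

```bash
python3 steer.py '{"sx":[0,0,0,0,0],"sy":[0,0,0,0,0],"sz":[-30,-70,-102,-102,-102],"twist":[0,0,0,0,0],"finger_gap":[0,0,0,0,0]}'
python3 steer.py '{"sx":[0,0],"sy":[0,0],"sz":[0,0],"twist":[0,0],"finger_gap":[0,0]}'
python3 weigh.py 10
```

```text
t: 6.42
eef_pos: [666.4, -57.9, 215.1]
tcp_rot: [3.141, -0.004, -0.0]
ft_force: [-0.3, -0.8, -2.8]
opening: 0.385
grip_force: 30.0
t: 6.58
eef_pos: [665.1, -57.8, 211.3]
tcp_rot: [-3.141, 0.002, -0.0]
ft_force: [-0.1, -0.3, -2.5]
opening: 0.388
grip_force: 30.0
F [ 0.01 -0.03 -2.12] sd [0.59 0.59 0.47] tau [ 1.000e-02 -6.748e+01 -2.820e+01] tausd [0.01 0.34 0.06] [665.9 -57.8 212.6] 0.388 29.98575657606125 t 7.0833
```

```bash
python3 steer.py '{"sx":[0,0,-20,-30,-40],"sy":[0,0,-70,-105,-140],"sz":[-30,-60,-60,-60,-60],"twist":[0,0,0,0,0],"finger_gap":[0,0,0,0,0]}'
python3 steer.py '{"sx":[-10,-20,-30,-40],"sy":[-35,-70,-105,-140],"sz":[0,0,0,0],"twist":[0,0,0,0],"finger_gap":[0,0,0,0]}'
python3 steer.py '{"sx":[-10,-20,-30,-35,-35],"sy":[-35,-70,-105,-122,-122],"sz":[0,0,0,0,0],"twist":[0,0,0,0,0],"finger_gap":[0,0,0,0,0]}'
python3 steer.py '{"sx":[0,0,0,0,0],"sy":[0,0,0,0,0],"sz":[35,70,105,140,150],"twist":[0,0,0,0,0],"finger_gap":[0,0,0,0,0]}'
python3 steer.py '{"sx":[0,0,0,0,0],"sy":[0,0,0,0,0],"sz":[2,4,4,4,4],"twist":[0,0,0,0,0],"finger_gap":[0,0,0,0.65,0.65]}'
python3 steer.py '{"sx":[0,0,0,0,0],"sy":[0,0,0,0,0],"sz":[0,0,-30,-70,-110],"twist":[0,0,0,0,0],"finger_gap":[0.65,0.65,0.65,0.65,0.65]}'
```

```text
t: 7.5
eef_pos: [631.0, 63.2, 273.1]
tcp_rot: [-3.142, -0.001, -0.002]
ft_force: [0.2, 0.5, -2.0]
opening: 0.389
grip_force: 30.0
t: 7.83
eef_pos: [590.8, 204.0, 272.9]
tcp_rot: [3.142, -0.0, -0.0]
ft_force: [0.7, -0.3, -3.3]
opening: 0.388
grip_force: 30.0
t: 8.25
eef_pos: [555.1, 327.9, 272.6]
tcp_rot: [-3.141, 0.0, 0.004]
ft_force: [0.1, -0.3, -0.9]
opening: 0.387
grip_force: 30.0
t: 8.67
eef_pos: [555.0, 322.9, 118.1]
tcp_rot: [3.139, 0.006, -0.001]
ft_force: [-0.9, 6.6, 27.1]
opening: 0.386
grip_force: 30.1
t: 9.08
eef_pos: [557.2, 324.5, 120.3]
tcp_rot: [-3.141, -0.002, -0.0]
ft_force: [0.4, -0.1, 0.0]
opening: 0.478
grip_force: 0.0
t: 9.5
eef_pos: [556.1, 324.2, 229.8]
tcp_rot: [3.141, 0.002, -0.0]
ft_force: [0.9, 0.1, 1.1]
opening: 0.648
grip_force: 0.0
```

```bash
python3 steer.py '{"sx":[14,28,42,57],"sy":[34,68,102,134],"sz":[0,0,0,0],"twist":[0,0,0,0],"finger_gap":[0.65,0.65,0.65,0.65]}'
python3 steer.py '{"sx":[14,28,42,57,57],"sy":[34,68,102,135,135],"sz":[0,0,0,0,0],"twist":[0,0,0,0,0],"finger_gap":[0.65,0.65,0.65,0.65,0.65]}'
python3 steer.py '{"sx":[0,0],"sy":[0,0],"sz":[0,0],"twist":[0,0],"finger_gap":[0.65,0.65]}'
```

```text
t: 9.83
eef_pos: [613.8, 188.9, 229.5]
tcp_rot: [-3.142, -0.001, 0.0]
ft_force: [0.4, 0.4, -0.4]
opening: 0.651
grip_force: 0.0
t: 10.25
eef_pos: [672.5, 49.7, 228.6]
tcp_rot: [3.14, -0.001, -0.005]
ft_force: [0.9, 0.1, 0.8]
opening: 0.649
grip_force: 0.0
t: 10.42
eef_pos: [670.3, 55.6, 228.8]
tcp_rot: [-3.141, 0.0, -0.001]
ft_force: [0.2, 0.4, 0.2]
opening: 0.646
grip_force: 0.0
```

Down 118 to z≈111, grip, lift, weigh.

```bash
python3 steer.py '{"sx":[0,0,0,0,0],"sy":[0,0,0,0,0],"sz":[40,80,110,118,118],"twist":[0,0,0,0,0],"finger_gap":[0.65,0.65,0.65,0.65,0]}'
python3 steer.py '{"sx":[0,0,0,0,0],"sy":[0,0,0,0,0],"sz":[0,0,0,0,0],"twist":[0,0,0,0,0],"finger_gap":[0,0,0,0,0]}'
python3 steer.py '{"sx":[0,0,0],"sy":[0,0,0],"sz":[0,0,-2],"twist":[0,0,0],"finger_gap":[0,0,0]}'
python3 steer.py '{"sx":[0,0,0,0,0],"sy":[0,0,0,0,0],"sz":[-40,-80,-100,-100,-100],"twist":[0,0,0,0,0],"finger_gap":[0,0,0,0,0]}'
python3 steer.py '{"sx":[0,0],"sy":[0,0],"sz":[0,0],"twist":[0,0],"finger_gap":[0,0]}'
python3 weigh.py 10
```

```text
t: 10.83
eef_pos: [669.4, 56.6, 109.0]
tcp_rot: [-3.142, 0.004, 0.001]
ft_force: [-0.1, 0.6, 0.8]
opening: 0.618
grip_force: 0.0
t: 11.25
eef_pos: [671.5, 55.7, 112.8]
tcp_rot: [-3.141, -0.003, -0.0]
ft_force: [-1.1, 2.3, 6.7]
opening: 0.383
grip_force: 30.0
t: 11.5
eef_pos: [670.8, 55.4, 113.7]
tcp_rot: [3.142, -0.001, -0.0]
ft_force: [0.3, 0.1, -3.7]
opening: 0.383
grip_force: 30.0
t: 11.92
eef_pos: [670.5, 55.3, 213.2]
tcp_rot: [3.141, -0.001, -0.0]
ft_force: [-0.4, -0.6, -5.1]
opening: 0.385
grip_force: 30.0
t: 12.08
eef_pos: [669.6, 55.3, 210.5]
tcp_rot: [3.142, 0.004, -0.0]
ft_force: [-0.0, 0.3, -3.5]
opening: 0.39
grip_force: 30.0
F [ 0.05  0.12 -3.89] sd [0.69 0.47 0.39] tau [ -0.   -68.95 -28.81] tausd [0.01 0.29 0.06] [670.5  55.4 212.6] 0.388 29.97817039489746 t 12.5833
```

```bash
python3 steer.py '{"sx":[0,0,0,-20,-40],"sy":[0,0,0,28,55],"sz":[-35,-70,-88,-88,-88],"twist":[0,0,0,0,0],"finger_gap":[0,0,0,0,0]}'
python3 steer.py '{"sx":[-20,-40,-60,-82,-82],"sy":[26,50,75,100,100],"sz":[0,0,0,0,0],"twist":[0,0,0,0,0],"finger_gap":[0,0,0,0,0]}'
python3 steer.py '{"sx":[0,0,0,0,0],"sy":[38,76,114,150,158],"sz":[0,0,0,0,0],"twist":[0,0,0,0,0],"finger_gap":[0,0,0,0,0]}'
python3 steer.py '{"sx":[0,0,0,0,0],"sy":[0,0,0,0,0],"sz":[0,0,35,70,105],"twist":[0,0,0,0,0],"finger_gap":[0,0,0,0,0]}'
```

```text
t: 13.0
eef_pos: [630.8, 0.7, 301.7]
tcp_rot: [3.141, -0.003, 0.002]
ft_force: [0.0, -0.7, -4.4]
opening: 0.386
grip_force: 30.0
t: 13.42
eef_pos: [545.5, -102.8, 301.3]
tcp_rot: [3.14, 0.001, -0.003]
ft_force: [-1.2, 0.5, -3.1]
opening: 0.387
grip_force: 30.0
t: 13.83
eef_pos: [548.2, -262.3, 300.4]
tcp_rot: [3.14, -0.0, -0.003]
ft_force: [-0.5, -0.2, -3.5]
opening: 0.382
grip_force: 30.0
t: 14.25
eef_pos: [548.8, -255.9, 195.3]
tcp_rot: [3.141, -0.002, 0.001]
ft_force: [-0.7, 0.8, -4.4]
opening: 0.386
grip_force: 29.9
```

```bash
python3 steer.py '{"sx":[0,0,0,0,0],"sy":[0,0,0,0,0],"sz":[30,55,64,69,71],"twist":[0,0,0,0,0],"finger_gap":[0,0,0,0,0]}'
python3 steer.py '{"sx":[0,0,0,0,0],"sy":[0,0,0,0,0],"sz":[0,0,0,0,0],"twist":[0,0,0,0,0],"finger_gap":[0,0,0.65,0.65,0.65]}'
python3 steer.py '{"sx":[0,0,0,0,0],"sy":[0,0,0,0,0],"sz":[0,0,-40,-80,-120],"twist":[0,0,0,0,0],"finger_gap":[0.65,0.65,0.65,0.65,0.65]}'
python3 steer.py '{"sx":[0,0,0,0,0],"sy":[0,0,-38,-76,-110],"sz":[-40,-60,-60,-60,-60],"twist":[0,0,0,0,0],"finger_gap":[0.65,0.65,0.65,0.65,0.65]}'
python3 steer.py '{"sx":[2,8,15,25,26],"sy":[-38,-76,-110,-145,-180],"sz":[0,0,0,0,0],"twist":[0,0,0,0,0],"finger_gap":[0.65,0.65,0.65,0.65,0.65]}'
python3 steer.py '{"sx":[0,0,0,0,0],"sy":[-15,-31,-31,-31,-31],"sz":[35,70,82,82,82],"twist":[0,0,0,0,0],"finger_gap":[0.65,0.65,0.65,0.65,0.65]}'
python3 look.py pics/t1.png | sed -n 1,8p
```

```text
t: 14.67
eef_pos: [550.0, -256.3, 127.8]
tcp_rot: [3.141, -0.003, 0.001]
ft_force: [-4.3, 7.9, 27.6]
opening: 0.385
grip_force: 30.6
t: 15.08
eef_pos: [549.3, -257.2, 126.1]
tcp_rot: [3.14, -0.002, 0.001]
ft_force: [0.7, 1.0, 0.0]
opening: 0.541
grip_force: 0.3
t: 15.5
eef_pos: [548.2, -257.5, 246.0]
tcp_rot: [-3.141, 0.001, -0.0]
ft_force: [1.2, -0.4, 0.2]
opening: 0.649
grip_force: 0.0
t: 15.92
eef_pos: [548.2, -146.4, 305.1]
tcp_rot: [3.141, -0.001, -0.002]
ft_force: [0.3, 0.7, -0.5]
opening: 0.657
grip_force: 0.0
t: 16.33
eef_pos: [575.3, 34.1, 304.7]
tcp_rot: [3.141, -0.001, -0.0]
ft_force: [0.3, 0.3, 0.9]
opening: 0.65
grip_force: 0.0
t: 16.75
eef_pos: [574.7, 63.3, 222.9]
tcp_rot: [3.141, 0.001, -0.0]
ft_force: [0.0, -0.1, -0.2]
opening: 0.652
grip_force: 0.0
caps140
   628 [ 847.4 -519.1  135.8] [ 849.4 -518.5] [ 23.4 160.2] 0.1 [434, 87, 71, 11]
   219 [556.3 321.  145.7] [556.1 323.4] [31.  34.7] 1.1 [85, 202, 18, 15]
lying body60
   1046 [449.1 -13.8  60.1] [453.2 -14.4] [ 58.8 108.9] 74.2 [228, 237, 34, 48]
dark 20-60
   380 [ 850.  -236.3   33.8] [ 856.1 -237.4] [ 23.9 115.5] 74.5 [328, 80, 20, 43]
   389 [ 805.6 -460.9   44.2] [ 821.  -479.2] [140.7  51.5] 34.6 [420, 87, 44, 49]
```

View pics/t1.png

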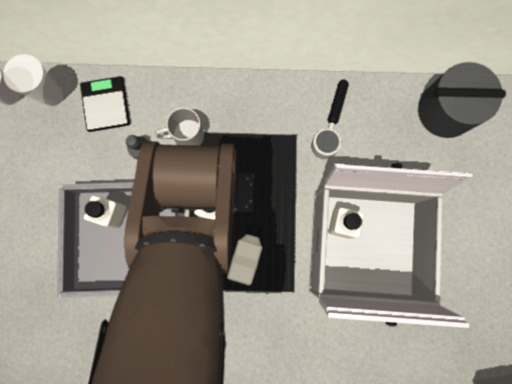

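The picture shows bottle B upright in the tub (≈98,210) and A in the cooler (≈348,222); the toppled bottle is at (245,260). C is under the hand.

```bash
python3 steer.py '{"sx":[0,0,0,0,0],"sy":[-6,-6,-6,-6,-6],"sz":[20,60,95,112,112],"twist":[0,0,0,0,0],"finger_gap":[0.65,0.65,0.65,0.65,0]}'
python3 steer.py '{"sx":[0,0,0,0,0],"sy":[0,0,0,0,0],"sz":[0,0,0,0,0],"twist":[0,0,0,0,0],"finger_gap":[0,0,0,0,0]}'
python3 steer.py '{"sx":[0,0,0],"sy":[0,0,0],"sz":[0,0,-2],"twist":[0,0,0],"finger_gap":[0,0,0]}'
python3 steer.py '{"sx":[0,0,0,0,0],"sy":[0,0,0,0,0],"sz":[-40,-80,-100,-100,-100],"twist":[0,0,0,0,0],"finger_gap":[0,0,0,0,0]}'
python3 steer.py '{"sx":[0,0],"sy":[0,0],"sz":[0,0],"twist":[0,0],"finger_gap":[0,0]}'
python3 weigh.py 10
```

```text
t: 17.22
eef_pos: [573.8, 68.7, 108.7]
tcp_rot: [3.141, 0.003, -0.001]
ft_force: [0.4, -0.2, 0.1]
opening: 0.615
grip_force: 0.0
t: 17.63
eef_pos: [575.6, 69.5, 112.7]
tcp_rot: [-3.141, -0.004, -0.0]
ft_force: [-0.1, 0.9, 7.7]
opening: 0.387
grip_force: 30.0
t: 17.88
eef_pos: [574.9, 69.4, 113.7]
tcp_rot: [3.141, -0.002, -0.0]
ft_force: [-0.5, -0.2, -3.1]
opening: 0.387
grip_force: 30.0
t: 18.3
eef_pos: [574.5, 69.4, 213.5]
tcp_rot: [3.141, -0.002, -0.0]
ft_force: [-0.7, 1.0, -2.9]
opening: 0.391
grip_force: 30.0
t: 18.47
eef_pos: [573.7, 69.3, 211.1]
tcp_rot: [3.141, 0.003, -0.0]
ft_force: [0.4, -0.1, -3.4]
opening: 0.386
grip_force: 30.0
F [ 0.17  0.1  -3.09] sd [0.58 0.43 0.7 ] tau [  0.   -57.29 -26.84] tausd [0.02 0.26 0.03] [574.6  69.4 212.6] 0.386 29.971380829811096 t 18.9667
```

```bash
python3 steer.py '{"sx":[0,0,0,-10,-20],"sy":[0,0,0,35,70],"sz":[-35,-70,-88,-88,-88],"twist":[0,0,0,0,0],"finger_gap":[0,0,0,0,0]}'
python3 steer.py '{"sx":[-10,-20,-30,-40,-40],"sy":[38,76,114,152,160],"sz":[0,0,0,0,0],"twist":[0,0,0,0,0],"finger_gap":[0,0,0,0,0]}'
python3 steer.py '{"sx":[-12,-24,-36,-48,-62],"sy":[36,72,108,144,180],"sz":[0,0,0,0,0],"twist":[0,0,0,0,0],"finger_gap":[0,0,0,0,0]}'
python3 steer.py '{"sx":[0,0,0,0,0],"sy":[17,17,17,17,17],"sz":[0,0,35,70,105],"twist":[0,0,0,0,0],"finger_gap":[0,0,0,0,0]}'
python3 steer.py '{"sx":[0,0,0,0,0],"sy":[0,0,0,0,0],"sz":[30,55,64,67,71],"twist":[0,0,0,0,0],"finger_gap":[0,0,0,0,0]}'
```

```text
t: 19.38
eef_pos: [554.8, -0.3, 301.9]
tcp_rot: [3.141, -0.003, 0.003]
ft_force: [0.1, -0.7, -3.1]
opening: 0.384
grip_force: 29.9
t: 19.8
eef_pos: [512.9, -165.1, 300.9]
tcp_rot: [3.14, 0.0, -0.003]
ft_force: [-0.8, 0.5, -2.8]
opening: 0.386
grip_force: 30.0
t: 20.22
eef_pos: [451.9, -342.1, 300.9]
tcp_rot: [3.141, -0.0, 0.0]
ft_force: [1.5, -0.8, -4.4]
opening: 0.39
grip_force: 30.0
t: 20.63
eef_pos: [452.9, -356.8, 194.9]
tcp_rot: [3.141, -0.001, -0.0]
ft_force: [0.1, 0.4, -3.3]
opening: 0.387
grip_force: 30.0
t: 21.05
eef_pos: [453.2, -357.6, 125.5]
tcp_rot: [3.141, -0.001, 0.0]
ft_force: [0.5, 0.2, 1.6]
opening: 0.386
grip_force: 30.0
```

```bash
python3 steer.py '{"sx":[0,0,0,0,0],"sy":[0,0,0,0,0],"sz":[0,0,0,0,0],"twist":[0,0,0,0,0],"finger_gap":[0,0.65,0.65,0.65,0.65]}'
python3 steer.py '{"sx":[0,0,0,0,0],"sy":[0,0,0,0,0],"sz":[0,-40,-80,-120,-160],"twist":[0,0,0,0,0],"finger_gap":[0.65,0.65,0.65,0.65,0.65]}'
python3 steer.py '{"sx":[0,20,40,60,80],"sy":[0,-35,-70,-105,-140],"sz":[-20,-20,-20,-20,-20],"twist":[0,0.1,0.2,0.268,0.268],"finger_gap":[0.65,0.65,0.65,0.65,0.65]}'
python3 steer.py '{"sx":[0,0],"sy":[0,0],"sz":[0,0],"twist":[0,0],"finger_gap":[0.65,0.65]}'
python3 look.py pics/t2.png | sed -n 1,12p
```

```text
t: 21.47
eef_pos: [452.7, -357.9, 125.5]
tcp_rot: [3.14, -0.001, -0.0]
ft_force: [-1.1, -0.5, 0.1]
opening: 0.605
grip_force: 0.0
t: 21.88
eef_pos: [452.2, -357.4, 286.9]
tcp_rot: [3.141, -0.0, -0.0]
ft_force: [1.4, -0.9, -0.2]
opening: 0.647
grip_force: 0.0
t: 22.3
eef_pos: [532.9, -216.2, 305.2]
tcp_rot: [3.141, -0.001, -0.274]
ft_force: [0.6, -0.0, -1.0]
opening: 0.651
grip_force: 0.0
t: 22.47
eef_pos: [533.2, -216.0, 304.9]
tcp_rot: [3.141, -0.0, -0.265]
ft_force: [0.2, -0.1, 0.4]
opening: 0.647
grip_force: 0.0
caps140
   594 [ 847.5 -516.7  136.1] [ 849.2 -517.4] [159.1  24.2] 88.7 [434, 86, 71, 12]
   212 [556.7 319.9 145.6] [556.6 322.8] [33.8 31.9] 86.8 [85, 202, 18, 15]
lying body60
   1058 [449.2 -13.8  60. ] [453.2 -14.3] [ 59.9 108.9] 74.3 [228, 237, 34, 48]
dark 20-60
   385 [ 852.  -236.3   33.9] [ 856.7 -237.5] [ 23.6 117.1] 74.3 [328, 80, 20, 43]
   389 [ 805.3 -461.    44.2] [ 819.7 -478.3] [137.6  48.9] 35.2 [420, 86, 43, 50]
   42 [732.1 252.4  29.7] [730.  253.7] [12.3 32.8] 84.4 [136, 138, 10, 12]
   53 [579.1 418.2  47.6] [579.9 418.6] [48.7  4.3] 6.3 [66, 192, 7, 21]
   57 [500.  413.8  47.6] [501.9 414.1] [52.3  3.5] 5.1 [65, 223, 7, 23]
   159 [523.4 -33.5  46.4] [523.4 -33.6] [37.6 24.5] 74.7 [246, 224, 17, 14]
```

View pics/t2.png

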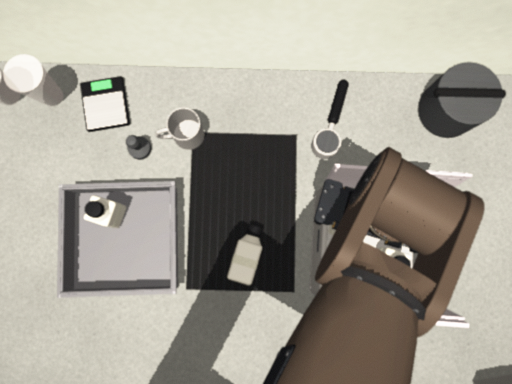

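```bash
python3 steer.py '{"sx":[-12,-24,-36,-48,-58],"sy":[-36,-72,-108,-144,-173],"sz":[0,0,0,0,0],"twist":[0,0,0,0,0],"finger_gap":[0.65,0.65,0.65,0.65,0.65]}'
python3 steer.py '{"sx":[0,0,0,0,0],"sy":[0,0,0,0,0],"sz":[0,40,80,120,160],"twist":[0,0,0,0,0],"finger_gap":[0.65,0.65,0.65,0.65,0.65]}'
python3 steer.py '{"sx":[0,0,0,0],"sy":[0,0,0,0],"sz":[30,50,50,50],"twist":[0,0,0,0],"finger_gap":[0.65,0.65,0.65,0.65]}'
```

```text
t: 22.93
eef_pos: [521.7, -34.8, 304.9]
tcp_rot: [3.142, -0.0, -0.27]
ft_force: [-0.1, -0.1, -0.1]
opening: 0.65
grip_force: 0.0
t: 23.35
eef_pos: [522.2, -37.1, 143.5]
tcp_rot: [3.141, -0.001, -0.27]
ft_force: [1.3, 0.1, 0.0]
opening: 0.648
grip_force: 0.0
t: 23.68
eef_pos: [522.3, -36.7, 94.5]
tcp_rot: [3.141, 0.001, -0.27]
ft_force: [-0.1, -0.2, 0.3]
opening: 0.649
grip_force: 0.0
```

```bash
python3 steer.py '{"sx":[0,0,0,0,0],"sy":[-3,-3,-3,-3,-3],"sz":[30,60,75,81,81],"twist":[0,0,0,0,0],"finger_gap":[0.65,0.65,0.65,0.65,0]}'
python3 steer.py '{"sx":[0,0,0,0,0],"sy":[0,0,0,0,0],"sz":[0,0,0,0,0],"twist":[0,0,0,0,0],"finger_gap":[0,0,0,0,0]}'
python3 steer.py '{"sx":[0,0],"sy":[0,0],"sz":[0,0],"twist":[0,0],"finger_gap":[0,0]}'
```

```text
t: 24.1
eef_pos: [523.7, -33.1, 14.1]
tcp_rot: [3.141, -0.0, -0.269]
ft_force: [0.4, -0.6, -0.1]
opening: 0.617
grip_force: 0.0
t: 24.52
eef_pos: [524.0, -32.7, 14.7]
tcp_rot: [-3.141, -0.002, -0.268]
ft_force: [0.6, 0.2, 7.8]
opening: 0.352
grip_force: 29.3
t: 24.68
eef_pos: [524.0, -32.7, 14.7]
tcp_rot: [-3.141, -0.002, -0.268]
ft_force: [0.9, -0.1, 6.9]
opening: 0.356
grip_force: 29.4
```

```bash
python3 steer.py '{"sx":[-6,-14,-23,-35],"sy":[0,0,0,0],"sz":[-19,-35,-49,-62],"twist":[0,0,0,0],"finger_gap":[0,0,0,0]}'
python3 steer.py '{"sx":[-13,-27,-27],"sy":[0,0,0],"sz":[-11,-20,-20],"twist":[0,0,0],"finger_gap":[0,0,0]}'
python3 - <<'E'
from h import *
im,P=cloud("scene"); cv2.imwrite("pics/s1.png",cv2.resize(im[100:350,100:420,::-1],None,fx=2,fy=2))
E
```

```text
t: 25.02
eef_pos: [489.5, -23.3, 76.8]
tcp_rot: [3.142, -0.001, -0.268]
ft_force: [0.1, -0.1, 0.0]
opening: 0.071
grip_force: 0.0
t: 25.27
eef_pos: [462.0, -15.6, 97.3]
tcp_rot: [3.142, -0.001, -0.268]
ft_force: [1.0, 0.2, 1.0]
opening: 0.006
grip_force: 0.0
```

View pics/s1.png

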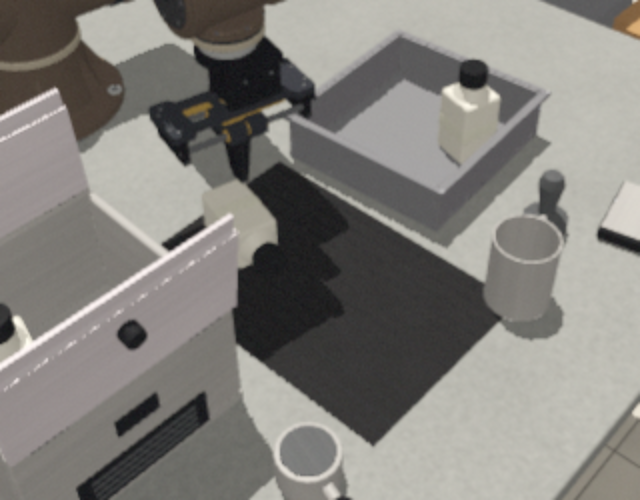

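The hand came off the cap: the bottle still lies in place (crop ≈(240,225)), with the shut fingers above it. Raise, open and re-measure.

```bash
python3 steer.py '{"sx":[-30,-60,-60,-60,-60],"sy":[0,0,20,60,100],"sz":[-30,-60,-95,-95,-95],"twist":[0,0,0,0,0],"finger_gap":[0.65,0.65,0.65,0.65,0.65]}'
python3 steer.py '{"sx":[0,0,0],"sy":[40,60,60],"sz":[0,0,0],"twist":[0,0,0],"finger_gap":[0.65,0.65,0.65]}'
python3 look.py pics/t3.png | sed -n 1,14p
```

```text
t: 25.73
eef_pos: [380.0, -97.6, 192.3]
tcp_rot: [3.141, -0.005, -0.265]
ft_force: [1.8, -0.7, -0.4]
opening: 0.298
grip_force: 0.0
t: 25.98
eef_pos: [361.5, -152.1, 190.7]
tcp_rot: [-3.132, 0.005, -0.274]
ft_force: [0.3, 62.5, 28.9]
opening: 0.118
grip_force: 30.7
caps140
   627 [ 847.2 -517.7  136.2] [ 850.  -517.4] [ 25.8 160.1] 0.7 [434, 86, 71, 12]
   218 [557.  320.6 145.6] [556.  323.9] [31.1 36.3] 0.3 [85, 202, 19, 15]
lying body60
   1063 [448.9 -14.2  60.2] [452.4 -14.9] [ 60.3 108.5] 73.7 [228, 238, 35, 47]
dark 20-60
   379 [ 850.5 -236.3   34. ] [ 855.9 -237.6] [ 23.9 115.9] 74.1 [328, 80, 20, 43]
   383 [ 805.  -461.4   43.6] [ 821.4 -478.8] [140.4  50.7] 33.9 [420, 87, 43, 50]
   60 [734.2 252.   30. ] [731.4 252.2] [17.9 35.9] 83.0 [136, 137, 11, 13]
   613 [485.4 413.   44.7] [488.  412.5] [237.2  13.5] 5.7 [65, 191, 8, 100]
   153 [523.3 -35.7  46.3] [522.8 -34.7] [37.6 23.8] 74.3 [246, 224, 18, 14]
   21 [373.1 354.   44.5] [373.2 353.1] [ 0.5 54.1] 3.1 [80, 289, 21, 1]
rim160
   2057 [ 507.8 -335.6  160.2] [ 500.  -307.5] [261.8 250.3] 86.6 [319, 180, 124, 127]
```

View pics/t3.png

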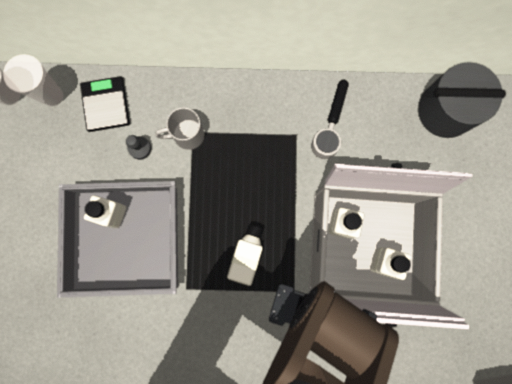

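The hand touched the near lid's end (bottom right ≈(330,300)); the bottles in the cooler stand at (348,222) and (393,262), and the lying one at (245,255), cap (255,230). Back off.

```bash
python3 steer.py '{"sx":[0,0,20,20,20],"sy":[-40,-80,-100,-100,-100],"sz":[0,-10,-40,-60,-60],"twist":[0,0,0,0,0],"finger_gap":[0.65,0.65,0.65,0.65,0.65]}'
python3 - <<'E'
from h import *
s=env.state();print(s["eef_pos"],s["ft_force"])
ax=np.array([np.cos(-.28),np.sin(-.28)]); 
for n in("top","scene"):
    im,P=cloud(n,"pics/x_%s.png"%n); z=P[...,2]; g=im.max(2)
    m=(g<60)&(z>8)&(z<65)&(abs(P[...,0]-523)<35)&(abs(P[...,1]+35)<35)
    q=P[m]; print(n,len(q),q.min(0).round(1),q.max(0).round(1)); a=q[:,:2]@ax; b=q[:,:2]@np.array([-ax[1],ax[0]])
    print(np.percentile(a,[2,98]),np.percentile(b,[2,98]),np.percentile(q[:,2],[2,98]))
print(np.array([452.4,-14.9])@ax)
E
```

```text
t: 26.45
eef_pos: [411.7, -63.1, 253.6]
tcp_rot: [3.141, -0.005, -0.266]
ft_force: [-0.0, 0.4, 0.7]
opening: 0.569
grip_force: 0.0
[411.70667908 -63.11647478 253.5956835 ] [-0.00162167  0.37074867  0.65341868]
top 160 [507.  -55.5  30.7] [538.3 -14.1  52.3]
[499.65795192 523.53247405] [ 93.20694015 128.87767269] [33.28944059 51.1154303 ]
scene 225 [506.6 -53.3  11.6] [541.2 -14.3  54. ]
[500.8849399  526.54380262] [ 95.6238924  129.78465051] [15.17243821 50.76635812]
438.89917945539804
```

```bash
python3 steer.py '{"sx":[33,66,100,100,100],"sy":[-19,-38,-57,-57,-57],"sz":[0,0,0,35,70],"twist":[0,0,0.01,0.01,0.01],"finger_gap":[0.65,0.65,0.65,0.65,0.65]}'
python3 steer.py '{"sx":[0,0,0,0,0],"sy":[0,0,0,0,0],"sz":[40,80,90,90,90],"twist":[0,0,0,0,0],"finger_gap":[0.65,0.65,0.65,0.65,0.65]}'
```

```text
t: 26.97
eef_pos: [522.3, -35.2, 179.0]
tcp_rot: [-3.141, -0.002, -0.278]
ft_force: [0.6, -1.1, -1.3]
opening: 0.649
grip_force: 0.0
t: 27.38
eef_pos: [520.7, -35.3, 91.1]
tcp_rot: [3.141, 0.001, -0.279]
ft_force: [1.7, 0.8, 0.5]
opening: 0.652
grip_force: 0.0
```

```bash
python3 steer.py '{"sx":[3,3,3,3,3],"sy":[0,0,0,0,0],"sz":[35,65,82,82,82],"twist":[0,0,0,0,0],"finger_gap":[0.65,0.65,0.65,0.65,0]}'
python3 steer.py '{"sx":[0,0,0,0,0],"sy":[0,0,0,0,0],"sz":[0,0,0,0,0],"twist":[0,0,0,0,0],"finger_gap":[0,0,0,0,0]}'
python3 steer.py '{"sx":[0,0,0],"sy":[0,0,0],"sz":[0,0,0],"twist":[0,0,0],"finger_gap":[0,0,0]}'
python3 steer.py '{"sx":[-3,-6,-6,-6],"sy":[0,0,0,0],"sz":[-10,-19,-19,-19],"twist":[0,0,0,0],"finger_gap":[0,0,0,0]}'
```

```text
t: 27.8
eef_pos: [524.3, -36.0, 10.2]
tcp_rot: [-3.142, -0.002, -0.278]
ft_force: [0.7, -0.3, 0.4]
opening: 0.62
grip_force: 0.0
t: 28.22
eef_pos: [524.5, -35.8, 10.0]
tcp_rot: [-3.141, -0.003, -0.279]
ft_force: [0.7, 0.8, 8.2]
opening: 0.387
grip_force: 30.3
t: 28.47
eef_pos: [524.5, -35.8, 10.0]
tcp_rot: [-3.141, -0.003, -0.279]
ft_force: [1.3, 0.8, 8.4]
opening: 0.386
grip_force: 30.3
t: 28.8
eef_pos: [517.5, -34.0, 28.5]
tcp_rot: [3.142, -0.001, -0.278]
ft_force: [0.4, 0.9, -1.3]
opening: 0.384
grip_force: 29.7
```

Good grip now (0.386). Continue the arc.

```bash
python3 steer.py '{"sx":[-8,-17,-28,-28],"sy":[0,0,0,0],"sz":[-16,-30,-43,-43],"twist":[0,0,0,0],"finger_gap":[0,0,0,0]}'
python3 steer.py '{"sx":[-13,-27,-42,-58],"sy":[0,0,0,0],"sz":[-11,-21,-28,-34],"twist":[0,0,0,0],"finger_gap":[0,0,0,0]}'
python3 - <<'E'
from h import *
im,P=cloud("scene"); cv2.imwrite("pics/s2.png",cv2.resize(im[100:350,100:420,::-1],None,fx=2,fy=2))
E
```

```text
t: 29.13
eef_pos: [489.5, -26.0, 72.2]
tcp_rot: [3.142, -0.0, -0.278]
ft_force: [-1.3, -0.2, -0.7]
opening: 0.336
grip_force: 28.3
t: 29.47
eef_pos: [437.5, -11.0, 105.9]
tcp_rot: [-3.141, -0.007, -0.278]
ft_force: [3.4, -0.7, 9.0]
opening: 0.296
grip_force: 26.9
```

View pics/s2.png

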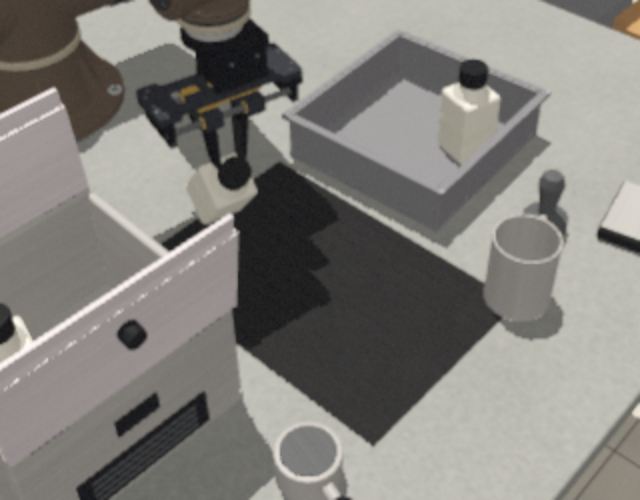

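```bash
python3 steer.py '{"sx":[0,0],"sy":[0,0],"sz":[0,0],"twist":[0,0],"finger_gap":[0,0]}'
python3 - <<'E'
from h import *
im,P=cloud("scene"); cv2.imwrite("pics/s3.png",cv2.resize(im[130:220,160:270,::-1],None,fx=6,fy=6,interpolation=cv2.INTER_CUBIC))
for n in("top","scene"):
    im,P=cloud(n); z=P[...,2]; g=im.max(2)
    near=(abs(P[...,0]-440)<90)&(abs(P[...,1]+15)<60)
    show(n+" white",comps(near&(g>110)&(z>8)&(z<150),P,30)); show("dark",comps(near&(g<50)&(z>30)&(z<160),P,20))
E
```

```text
t: 29.68
eef_pos: [435.4, -10.6, 104.7]
tcp_rot: [3.142, -0.001, -0.278]
ft_force: [0.4, -0.0, 0.1]
opening: 0.122
grip_force: 0.0
top white
dark
   200 [491.2 -29.  104.9] [493.1 -28.1] [39.8 30.1] 79.7 [242, 236, 19, 15]
scene white
   716 [445.4 -21.3  70.8] [441.4 -12.3] [ 60.7 114.5] 72.6 [198, 187, 37, 40]
dark
   78 [444.4 -16.3 147.4] [438.1 -14.6] [17.3 23. ] 85.7 [208, 171, 10, 12]
   229 [518.9 -37.4  70. ] [511.  -32.1] [38.5 35.1] 73.5 [222, 211, 18, 17]
```

View pics/s3.png

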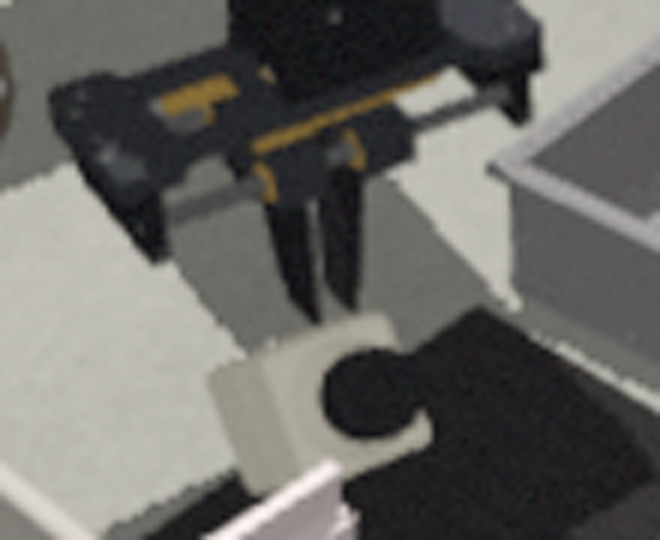

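The fingers had slid off the cap and closed above the bottle, which falls back (crop: cap ≈(370,395), fingers ≈(320,300)). Next time I'll grip higher up on the fingers and check in small steps.

```bash
python3 steer.py '{"sx":[0,0,0,0,0],"sy":[0,0,0,-40,-80],"sz":[-40,-80,-120,-120,-120],"twist":[0,0,0,0,0],"finger_gap":[0.65,0.65,0.65,0.65,0.65]}'
python3 steer.py '{"sx":[0,0,0,0,0],"sy":[-40,-80,-80,-80,-80],"sz":[0,0,0,0,0],"twist":[0,0,0,0,0],"finger_gap":[0.65,0.65,0.65,0.65,0.65]}'
python3 - <<'E'
from h import *
s=env.state();print(s["eef_pos"],s["tcp_rot"])
im,P=cloud("top","pics/t4.png"); z=P[...,2]; g=im.max(2)
near=(abs(P[...,0]-470)<120)&(abs(P[...,1]+15)<100)
show("w",comps(near&(g>110)&(z>40)&(z<150),P,30)); show("dark",comps(near&(g<50)&(z>25)&(z<160),P,20))
im,P=cloud("scene","pics/s4.png"); z=P[...,2]; g=im.max(2)
near=(abs(P[...,0]-470)<120)&(abs(P[...,1]+15)<100)
show("dark",comps(near&(g<50)&(z>10)&(z<160),P,20))
E
```

```text
t: 30.25
eef_pos: [458.3, 66.1, 226.7]
tcp_rot: [-3.141, -0.004, -0.283]
ft_force: [1.8, -0.1, -0.2]
opening: 0.31
grip_force: 0.0
t: 30.67
eef_pos: [478.6, 143.2, 224.0]
tcp_rot: [3.141, 0.001, -0.277]
ft_force: [-1.1, -0.6, 0.4]
opening: 0.626
grip_force: 0.0
[478.59562381 143.21519609 224.02488519] [ 3.14072019e+00  1.23644957e-03 -2.77463359e-01]
w
   1139 [452.1 -18.1  59.8] [456.1 -18.4] [ 60.2 114.7] 73.3 [229, 234, 35, 51]
dark
   150 [523.5 -38.5  45.4] [523.  -38.9] [37.2 24.2] 73.3 [248, 224, 17, 14]
dark
   194 [532.6 -42.7  38.5] [524.6 -37.7] [35.6 29.6] 77.6 [226, 223, 17, 17]
```

```bash
python3 steer.py '{"sx":[18,37,56,74,92],"sy":[33,66,98,130,163],"sz":[0,0,0,0,0],"twist":[0.01,0.01,0.01,0.01,0.01],"finger_gap":[0.65,0.65,0.65,0.65,0.65]}'
python3 steer.py '{"sx":[0,0,0,0,0],"sy":[0,0,0,0,0],"sz":[0,40,80,120,140],"twist":[0,0,0,0,0],"finger_gap":[0.65,0.65,0.65,0.65,0.65]}'
python3 steer.py '{"sx":[0,0],"sy":[0,0],"sz":[0,0],"twist":[0,0],"finger_gap":[0.65,0.65]}'
```

```text
t: 31.18
eef_pos: [522.2, -41.6, 224.9]
tcp_rot: [3.141, -0.0, -0.29]
ft_force: [0.0, 1.3, 0.2]
opening: 0.649
grip_force: 0.0
t: 31.6
eef_pos: [520.4, -39.5, 81.3]
tcp_rot: [3.141, 0.004, -0.29]
ft_force: [1.2, -0.1, -0.8]
opening: 0.655
grip_force: 0.0
t: 31.77
eef_pos: [522.2, -39.3, 84.7]
tcp_rot: [3.141, 0.002, -0.29]
ft_force: [-0.1, 0.4, 0.6]
opening: 0.654
grip_force: 0.0
```

```bash
python3 steer.py '{"sx":[1,1,1,1,1],"sy":[0,0,0,0,0],"sz":[35,65,77,80,80],"twist":[0,0,0,0,0],"finger_gap":[0.65,0.65,0.65,0.65,0]}'
python3 steer.py '{"sx":[0,0,0,0,0],"sy":[0,0,0,0,0],"sz":[0,0,0,0,0],"twist":[0,0,0,0,0],"finger_gap":[0,0,0,0,0]}'
python3 steer.py '{"sx":[0,0,0],"sy":[0,0,0],"sz":[0,0,0],"twist":[0,0,0],"finger_gap":[0,0,0]}'
python3 steer.py '{"sx":[-1,-3,-4,-6,-6],"sy":[0,0,0,0,0],"sz":[-5,-10,-15,-19,-19],"twist":[0,0,0,0,0],"finger_gap":[0,0,0,0,0]}'
python3 steer.py '{"sx":[-2,-4,-6,-8,-8],"sy":[0,0,0,0,0],"sz":[-4,-8,-12,-15,-15],"twist":[0,0,0,0,0],"finger_gap":[0,0,0,0,0]}'
```

```text
t: 32.18
eef_pos: [524.2, -39.3, 5.8]
tcp_rot: [-3.142, -0.001, -0.289]
ft_force: [-0.6, 0.5, -0.7]
opening: 0.619
grip_force: 0.0
t: 32.6
eef_pos: [524.4, -39.0, 5.9]
tcp_rot: [-3.141, -0.003, -0.289]
ft_force: [0.7, 1.1, 7.6]
opening: 0.391
grip_force: 30.0
t: 32.85
eef_pos: [524.4, -39.0, 5.9]
tcp_rot: [-3.141, -0.003, -0.288]
ft_force: [-0.3, 1.1, 7.9]
opening: 0.395
grip_force: 30.0
t: 33.27
eef_pos: [517.5, -37.1, 24.6]
tcp_rot: [3.142, -0.001, -0.288]
ft_force: [-0.7, 0.4, -2.6]
opening: 0.394
grip_force: 30.0
t: 33.68
eef_pos: [509.8, -34.8, 39.3]
tcp_rot: [3.142, -0.0, -0.288]
ft_force: [-1.4, -0.5, -2.7]
opening: 0.394
grip_force: 30.0
```

```bash
python3 steer.py '{"sx":[-4,-9,-15,-21,-21],"sy":[0,0,0,0,0],"sz":[-7,-14,-21,-27,-27],"twist":[0,0,0,0,0],"finger_gap":[0,0,0,0,0]}'
python3 steer.py '{"sx":[-6,-13,-20,-27,-27],"sy":[0,0,0,0,0],"sz":[-6,-11,-15,-19,-19],"twist":[0,0,0,0,0],"finger_gap":[0,0,0,0,0]}'
python3 - <<'E'
from h import *
im,P=cloud("scene"); cv2.imwrite("pics/s5.png",cv2.resize(im[120:240,160:290,::-1],None,fx=5,fy=5,interpolation=cv2.INTER_CUBIC))
E
```

```text
t: 34.1
eef_pos: [489.1, -28.6, 67.1]
tcp_rot: [3.142, -0.001, -0.288]
ft_force: [-0.6, -0.1, -1.6]
opening: 0.389
grip_force: 30.0
t: 34.52
eef_pos: [464.4, -21.2, 86.4]
tcp_rot: [-3.141, -0.004, -0.288]
ft_force: [5.0, -0.1, 4.0]
opening: 0.387
grip_force: 30.0
```

View pics/s5.png

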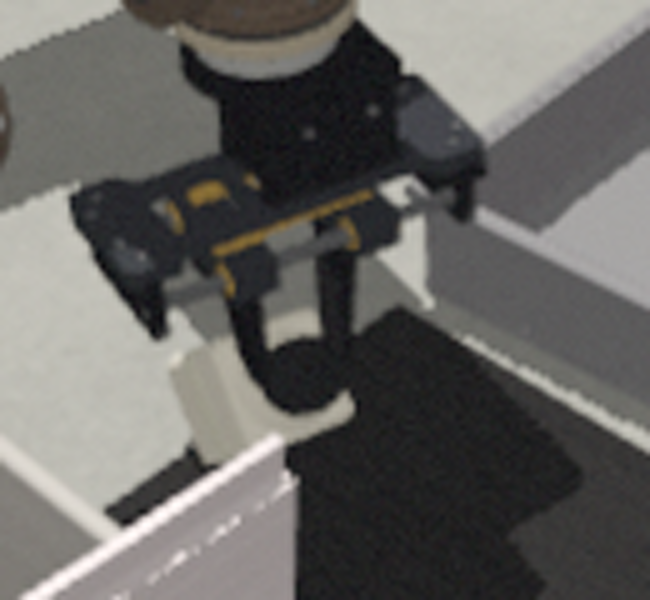

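The crop shows the bottle gripped by its cap (≈(300,375)), tilted about 60° up. Continue to vertical.

```bash
python3 steer.py '{"sx":[-8,-15,-23,-31,-31],"sy":[0,0,0,0,0],"sz":[-5,-9,-12,-15,-15],"twist":[0,0,0,0,0],"finger_gap":[0,0,0,0,0]}'
python3 steer.py '{"sx":[-8,-17,-25,-34,-34],"sy":[0,0,0,0,0],"sz":[-2,-4,-5,-5,-5],"twist":[0,0,0,0,0],"finger_gap":[0,0,0,0,0]}'
python3 steer.py '{"sx":[-8,-16,-24,-31,-31],"sy":[0,0,0,0,0],"sz":[0,1,2,3,3],"twist":[0,0,0,0,0],"finger_gap":[0,0,0,0,0]}'
python3 - <<'E'
from h import *
im,P=cloud("scene"); cv2.imwrite("pics/s6.png",cv2.resize(im[110:230,140:270,::-1],None,fx=5,fy=5,interpolation=cv2.INTER_CUBIC))
E
```

```text
t: 34.98
eef_pos: [432.6, -12.0, 100.3]
tcp_rot: [3.141, 0.001, -0.288]
ft_force: [1.7, -0.2, 1.0]
opening: 0.377
grip_force: 30.0
t: 35.4
eef_pos: [401.1, -2.5, 105.6]
tcp_rot: [-3.141, -0.002, -0.288]
ft_force: [2.0, -0.6, 13.5]
opening: 0.347
grip_force: 29.5
t: 35.82
eef_pos: [369.6, 6.6, 101.7]
tcp_rot: [3.141, 0.002, -0.288]
ft_force: [-0.7, 0.6, 0.7]
opening: 0.161
grip_force: 0.9
```

View pics/s6.png

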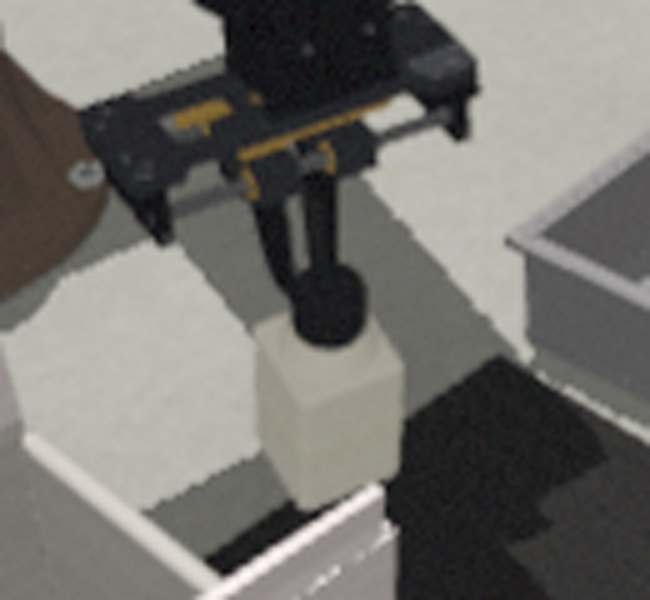

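The bottle now stands upright (crop ≈(330,400)), with the fingers just behind its cap. Lift off and measure it.

```bash
python3 steer.py '{"sx":[-8,-8,-8,0,0],"sy":[0,0,0,-40,-80],"sz":[-20,-60,-100,-120,-120],"twist":[0,0,0,0,0],"finger_gap":[0.1,0.1,0.3,0.65,0.65]}'
python3 steer.py '{"sx":[20,40,60,60],"sy":[-35,-70,-100,-100],"sz":[0,0,0,0],"twist":[0,0,0,0],"finger_gap":[0.65,0.65,0.65,0.65]}'
python3 - <<'E'
from h import *
s=env.state();print(s["eef_pos"],s["tcp_rot"],s["opening"])
im,P=cloud("top"); z=P[...,2]; g=im.max(2)
near=(abs(P[...,0]-450)<120)&(abs(P[...,1]+15)<100)
show("w",comps(near&(g>110)&(z>40)&(z<150),P,30)); show("dark",comps(near&(g<60)&(z>25)&(z<160),P,20))
im,P=cloud("scene","pics/s7.png"); z=P[...,2]; g=im.max(2)
near=(abs(P[...,0]-450)<120)&(abs(P[...,1]+15)<100)
show("dark",comps(near&(g<50)&(z>60)&(z<160),P,20))
E
```

```text
t: 36.28
eef_pos: [396.2, 80.7, 225.4]
tcp_rot: [-3.14, -0.006, -0.293]
ft_force: [1.6, -1.2, 0.4]
opening: 0.258
grip_force: 0.0
t: 36.62
eef_pos: [483.4, 163.1, 220.5]
tcp_rot: [-3.141, 0.0, -0.286]
ft_force: [-1.0, -0.8, -1.3]
opening: 0.532
grip_force: 0.0
[483.36673473 163.10930839 220.54835319] [-3.14137814e+00  4.15209144e-04 -2.86139231e-01] 0.5322251096844954
w
   483 [381.4   0.7  98.1] [371.1   4.6] [60.  60.9] 74.0 [220, 279, 32, 33]
dark
   209 [371.    4.7 140.5] [370.6   5.7] [34.6 32.6] 1.5 [227, 290, 16, 17]
dark
   191 [378.3   1.2 138.7] [373.1   6.1] [33.6 39.8] 39.5 [194, 158, 14, 16]
```

```bash
python3 steer.py '{"sx":[-12,-25,-37,-50,-63],"sy":[36,73,109,146,183],"sz":[0,0,0,0,0],"twist":[0,0,0,0,0],"finger_gap":[0.65,0.65,0.65,0.65,0.65]}'
python3 steer.py '{"sx":[0,0,0],"sy":[0,0,0],"sz":[0,0,0],"twist":[0,0,0],"finger_gap":[0.65,0.65,0.65]}'
```

```text
t: 37.13
eef_pos: [365.0, 1.2, 221.3]
tcp_rot: [3.141, 0.001, -0.288]
ft_force: [0.9, -0.1, 0.7]
opening: 0.649
grip_force: 0.0
t: 37.38
eef_pos: [367.4, 2.1, 221.8]
tcp_rot: [-3.142, -0.0, -0.29]
ft_force: [0.1, -0.1, 0.0]
opening: 0.65
grip_force: 0.0
```

```bash
python3 steer.py '{"sx":[2,2,2,2,2],"sy":[-4,-4,-4,-4,-4],"sz":[30,60,90,110,110],"twist":[0,0,0,0,0],"finger_gap":[0.65,0.65,0.65,0.65,0]}'
python3 steer.py '{"sx":[0,0,0,0,0],"sy":[0,0,0,0,0],"sz":[0,0,0,0,0],"twist":[0,0,0,0,0],"finger_gap":[0,0,0,0,0]}'
python3 steer.py '{"sx":[0,0,0],"sy":[0,0,0],"sz":[0,0,-2],"twist":[0,0,0],"finger_gap":[0,0,0]}'
python3 steer.py '{"sx":[0,0,0,0,0],"sy":[0,0,0,0,0],"sz":[-40,-80,-100,-100,-100],"twist":[0,0,0,0,0],"finger_gap":[0,0,0,0,0]}'
python3 steer.py '{"sx":[0,0],"sy":[0,0],"sz":[0,0],"twist":[0,0],"finger_gap":[0,0]}'
python3 weigh.py 14
```

```text
t: 37.8
eef_pos: [369.3, 6.8, 108.8]
tcp_rot: [3.141, 0.006, -0.287]
ft_force: [0.2, 1.6, 0.6]
opening: 0.623
grip_force: 0.0
t: 38.22
eef_pos: [371.6, 5.7, 112.7]
tcp_rot: [-3.141, -0.003, -0.288]
ft_force: [-0.0, 1.7, 7.5]
opening: 0.385
grip_force: 30.0
t: 38.47
eef_pos: [371.0, 5.7, 114.2]
tcp_rot: [-3.142, -0.001, -0.288]
ft_force: [0.6, -0.1, -4.6]
opening: 0.388
grip_force: 30.0
t: 38.88
eef_pos: [370.8, 5.6, 214.0]
tcp_rot: [-3.142, -0.002, -0.288]
ft_force: [-0.3, -0.3, -4.7]
opening: 0.384
grip_force: 30.0
t: 39.05
eef_pos: [369.9, 5.8, 212.3]
tcp_rot: [3.141, 0.003, -0.288]
ft_force: [-0.5, 0.0, -4.5]
opening: 0.386
grip_force: 30.0
F [ 0.24 -0.04 -4.35] sd [0.64 0.35 0.5 ] tau [  0.   -31.96 -24.55] tausd [0.02 0.21 0.09] [370.8   5.7 213.7] 0.387 29.99365746974945 t 39.75
```

```bash
python3 steer.py '{"sx":[0,0,0,0],"sy":[0,0,0,0],"sz":[-35,-70,-88,-88],"twist":[0,0,0,0],"finger_gap":[0,0,0,0]}'
python3 steer.py '{"sx":[30,60,90,114,114],"sy":[9,18,27,35,35],"sz":[0,0,0,0,0],"twist":[-0.08,-0.16,-0.24,-0.288,-0.288],"finger_gap":[0,0,0,0,0]}'
python3 steer.py '{"sx":[0,-5,-10,-15,-15],"sy":[36,72,108,144,180],"sz":[0,0,0,0,0],"twist":[0,0,0,0,0],"finger_gap":[0,0,0,0,0]}'
python3 steer.py '{"sx":[0,0,0,0,0],"sy":[18,18,18,18,18],"sz":[0,0,35,70,105],"twist":[0,0,0,0,0],"finger_gap":[0,0,0,0,0]}'
```

```text
t: 40.08
eef_pos: [372.2, 5.5, 304.9]
tcp_rot: [-3.141, -0.007, -0.288]
ft_force: [-0.1, 0.7, -4.1]
opening: 0.389
grip_force: 30.0
t: 40.5
eef_pos: [472.9, -62.5, 299.2]
tcp_rot: [3.141, 0.001, 0.001]
ft_force: [-0.0, 0.0, -5.0]
opening: 0.384
grip_force: 30.0
t: 40.92
eef_pos: [453.7, -241.5, 300.0]
tcp_rot: [-3.14, 0.002, -0.0]
ft_force: [1.5, 0.1, -3.8]
opening: 0.383
grip_force: 29.9
t: 41.33
eef_pos: [454.4, -257.4, 194.4]
tcp_rot: [-3.141, 0.0, -0.001]
ft_force: [-0.0, -0.9, -4.5]
opening: 0.385
grip_force: 29.9
```

```bash
python3 steer.py '{"sx":[0,0,0,0,0],"sy":[0,0,0,0,0],"sz":[30,55,63,66,69],"twist":[0,0,0,0,0],"finger_gap":[0,0,0,0,0]}'
python3 steer.py '{"sx":[0,0,0,0,0],"sy":[0,0,0,0,0],"sz":[1,1,1,1,1],"twist":[0,0,0,0,0],"finger_gap":[0,0.65,0.65,0.65,0.65]}'
python3 steer.py '{"sx":[0,0,0,0,0],"sy":[0,0,0,0,0],"sz":[0,-40,-80,-120,-160],"twist":[0,0,0,0,0],"finger_gap":[0.65,0.65,0.65,0.65,0.65]}'
python3 steer.py '{"sx":[0,20,40,65,90],"sy":[0,-35,-70,-105,-140],"sz":[-20,-40,-40,-40,-40],"twist":[0,0,0,0,0],"finger_gap":[0,0,0,0,0]}'
python3 steer.py '{"sx":[40,80,80,80],"sy":[0,0,0,0],"sz":[0,0,0,0],"twist":[0,0,0,0],"finger_gap":[0,0,0,0]}'
python3 - <<'E'
from h import *
s=env.state();print(s["eef_pos"])
im,P=cloud("top","pics/t5.png"); z=P[...,2]; g=im.max(2)
show("caps",comps((z>138)&(z<156)&(g<60),P,40)); show("lids",comps((z>175)&(z<295)&(P[...,1]<-150)&(g>100),P,40))
E
```

```text
t: 41.75
eef_pos: [455.3, -258.1, 127.8]
tcp_rot: [3.142, -0.0, -0.0]
ft_force: [0.9, 0.7, -3.9]
opening: 0.381
grip_force: 29.9
t: 42.17
eef_pos: [455.5, -258.6, 127.6]
tcp_rot: [3.14, -0.001, -0.0]
ft_force: [-0.3, 0.7, -0.4]
opening: 0.608
grip_force: 0.0
t: 42.58
eef_pos: [454.8, -258.1, 288.9]
tcp_rot: [3.141, -0.0, -0.0]
ft_force: [0.5, -0.7, 0.1]
opening: 0.648
grip_force: 0.0
t: 43.0
eef_pos: [543.2, -120.3, 327.7]
tcp_rot: [3.141, -0.002, -0.001]
ft_force: [0.3, -2.2, -0.3]
opening: 0.353
grip_force: 0.0
t: 43.33
eef_pos: [623.6, -121.4, 325.2]
tcp_rot: [-3.141, 0.002, 0.001]
ft_force: [-0.4, -1.1, -0.3]
opening: 0.078
grip_force: 0.0
[ 623.64843126 -121.44483455  325.20745488]
caps
   188 [556.5 321.  145.9] [556.  322.6] [31.3 31.7] 2.4 [86, 202, 16, 15]
   138 [ 453.8 -257.3  152.9] [ 454.8 -259.4] [24.1 30.9] 84.9 [352, 255, 12, 15]
   212 [ 455.5 -350.4  152.3] [ 454.5 -352.4] [34.1 32. ] 72.2 [392, 256, 18, 16]
lids
   1495 [ 624.7 -369.4  250.7] [ 627.8 -364.4] [158.2  30.3] 84.5 [385, 167, 88, 25]
   169 [ 625.5 -214.4  200.6] [ 625.4 -211.5] [53.4  7.5] 88.9 [326, 177, 28, 8]
   2275 [ 361.5 -322.2  266.7] [ 354.6 -319.7] [225.2  40.5] 87.3 [347, 300, 122, 29]
```

View pics/t5.png

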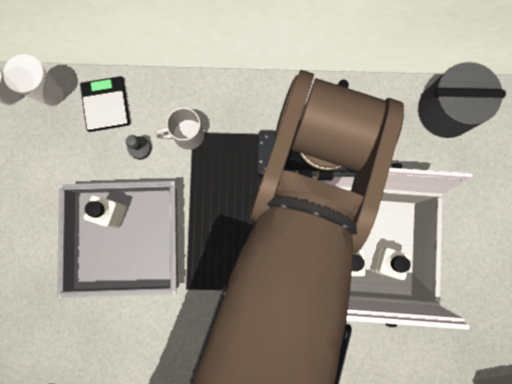

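All standing: tub bottle at (95,210), cooler bottles visible at (357,262) and (397,262), the third hidden under the arm. Now the far lid.

```bash
python3 steer.py '{"sx":[35,67,67,67,67],"sy":[0,0,35,70,105],"sz":[0,0,0,0,0],"twist":[0,0,0,0,0],"finger_gap":[0,0,0,0,0]}'
python3 steer.py '{"sx":[0,0,0,0,0],"sy":[24,24,24,24,24],"sz":[0,30,60,80,80],"twist":[0,0,0,0,0],"finger_gap":[0,0,0,0,0]}'
```

```text
t: 43.8
eef_pos: [688.8, -228.0, 327.4]
tcp_rot: [3.141, -0.0, 0.001]
ft_force: [0.2, 0.3, -0.1]
opening: 0.003
grip_force: 0.0
t: 44.22
eef_pos: [687.0, -250.9, 243.0]
tcp_rot: [-3.139, 0.006, -0.002]
ft_force: [-0.6, -0.2, -0.8]
opening: 0.002
grip_force: 0.0
```

```bash
python3 steer.py '{"sx":[-15,-30,-45,-60,-75],"sy":[0,0,0,0,0],"sz":[0,0,0,0,0],"twist":[0,0,0,0,0],"finger_gap":[0,0,0,0,0]}'
python3 steer.py '{"sx":[-15,-28,-40,-50,-58],"sy":[0,0,0,0,0],"sz":[0,3,10,18,26],"twist":[0,0,0,0,0],"finger_gap":[0,0,0,0,0]}'
python3 steer.py '{"sx":[-6,-11,-16,-18],"sy":[0,0,0,0],"sz":[10,20,32,40],"twist":[0,0,0,0],"finger_gap":[0,0,0,0]}'
```

```text
t: 44.63
eef_pos: [614.9, -250.5, 251.0]
tcp_rot: [3.14, -0.007, -0.0]
ft_force: [2.5, 0.6, 2.8]
opening: 0.004
grip_force: 1.5
t: 45.05
eef_pos: [553.6, -250.1, 226.2]
tcp_rot: [3.141, 0.001, -0.0]
ft_force: [-30.2, 10.9, 41.0]
opening: 0.004
grip_force: 20.3
t: 45.38
eef_pos: [537.9, -251.2, 182.5]
tcp_rot: [3.14, -0.002, -0.001]
ft_force: [-0.3, 0.6, 1.8]
opening: 0.004
grip_force: 0.6
```

```bash
python3 steer.py '{"sx":[0,0,0,0],"sy":[0,0,0,0],"sz":[3,6,8,8],"twist":[0,0,0,0],"finger_gap":[0,0,0,0]}'
python3 steer.py '{"sx":[0,0,0],"sy":[0,0,0],"sz":[2,3,3],"twist":[0,0,0],"finger_gap":[0,0,0]}'
```

```text
t: 45.72
eef_pos: [538.9, -250.9, 172.7]
tcp_rot: [3.141, -0.0, -0.0]
ft_force: [-0.5, -0.3, 0.2]
opening: 0.004
grip_force: 0.2
t: 45.97
eef_pos: [538.7, -250.8, 169.5]
tcp_rot: [3.142, 0.0, -0.0]
ft_force: [-0.9, 0.2, 0.5]
opening: 0.002
grip_force: 0.2
```

Run:
```python
from h import *
im,P=cloud("scene"); cv2.imwrite("pics/s8.png",cv2.resize(im[100:384,0:300,::-1],None,fx=2,fy=2))
im,P=cloud("top"); q=P[185:300,400:440]; print(q[::20,::13,2].round(0))
```

```text
[[504. 490.  -1.   1.]
 [509. 507. 505. 498.]
 [500. 503. 507. 503.]
 [559. 485. 501. 537.]
 [583. 578. 545. 552.]
 [603. 587. 557. 162.]]
```

View pics/s8.png

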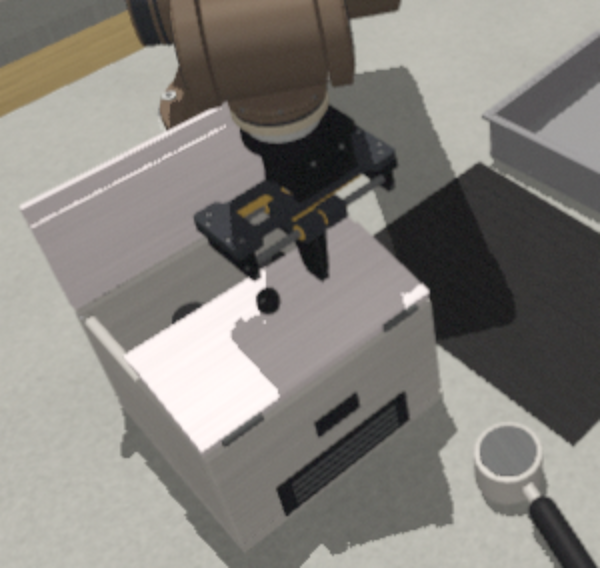

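The far lid lies nearly flat (knob ≈(268,300)), the near one still open. Measure the lid's slope.

```bash
cat > slope.py <<'E'
from h import *
import sys
im,P=cloud("scene"); 
c,s=np.cos(-.047),np.sin(-.047); d=P-np.array([500,-308,0]); X=d[...,0]*c+d[...,1]*s; Y=-d[...,0]*s+d[...,1]*c; Z=P[...,2]
for lo,hi in((10,100),(-105,-15)):
    m=(X>lo)&(X<hi)&(Y<-20)&(Y>-120)&(Z>140)&(Z<260); x,z=X[m],Z[m]
    for _ in range(4):
        a,b=np.polyfit(x,z,1); k=abs(z-a*x-b)<4; x,z=x[k],z[k]
    print(len(x),"slope",round(a,4),"z at ends",round(a*lo+b,1),round(a*hi+b,1))
s=env.state(); print(s["eef_pos"].round(1),s["ft_force"].round(1),round(s["t"],2))
E
python3 slope.py
```

```text
2500 slope -0.2 z at ends 195.6 177.6
97 slope -0.1611 z at ends 162.8 148.3
[ 538.7 -250.8  169.7] [-0.3  0.2 -0.1] 46.12
```

Run:
```python
from h import *
im,P=cloud("scene"); c=env.camera_info("scene")
f=192/np.tan(np.radians(c["vertical_fov"])/2);Rm=R.from_euler("xyz",c["attitude"]).as_matrix()
e=env.state()["eef_pos"]; p=Rm.T@(e-c["origin"]); print("tcp px",f*p[0]/p[2]+c["cx"],f*p[1]/p[2]+c["cy"])
cc,s=np.cos(-.047),np.sin(-.047); d=P-np.array([500,-308,0]); X=d[...,0]*cc+d[...,1]*s; Y=-d[...,0]*s+d[...,1]*cc; Z=P[...,2]
for y in (-100,-60,-30,30,60,90,110):
    print(y,[ (x,round(float(np.median(Z[m])),1)) for x in range(-10,120,20) if (m:=(abs(X-x)<6)&(abs(Y-y)<6)&(Z>140)).sum()>3])
```

```text
tcp px 160.30955429001935 244.53185677361085
-100 [(-10, 191.1), (10, 195.6), (30, 191.5), (50, 187.3), (70, 183.5), (90, 179.9), (110, 176.0)]
-60 [(-10, 191.8), (10, 195.5), (30, 191.7), (50, 187.8), (70, 183.7), (90, 179.7), (110, 175.3)]
-30 [(-10, 190.7), (10, 278.6), (30, 296.1), (50, 241.8), (70, 296.1), (90, 180.2), (110, 174.8)]
30 [(-10, 532.8), (10, 286.3), (30, 379.2), (50, 412.6), (70, 453.9), (90, 178.0), (110, 174.0)]
60 [(-10, 190.5), (10, 193.4), (30, 507.4), (50, 227.8), (70, 387.3), (90, 462.3), (110, 174.1)]
90 [(-10, 549.9), (10, 195.1), (30, 191.5), (50, 338.3), (70, 374.6), (90, 495.4), (110, 456.6)]
110 [(-10, 537.5), (10, 195.4), (30, 471.2), (50, 472.6), (70, 370.8), (90, 179.3), (110, 174.4)]
```

The fingertip has pushed into the lid (tip at z 170, lid face there at 190). Raise it out and press again, more slowly.

```bash
python3 steer.py '{"sx":[0,0,0,0],"sy":[0,0,0,0],"sz":[-20,-60,-80,-80],"twist":[0,0,0,0],"finger_gap":[0,0,0,0]}'; python3 slope.py
```

```text
t: 46.5
eef_pos: [540.1, -251.6, 254.4]
tcp_rot: [3.138, -0.006, -0.0]
ft_force: [-0.8, 0.0, 0.5]
opening: 0.008
grip_force: 0.0
2503 slope -0.2021 z at ends 195.7 177.5
92 slope -0.1631 z at ends 163.0 148.4
[ 539.3 -251.2  251.8] [ 0.1  0.4 -0.2] 46.55
```

```bash
python3 steer.py '{"sx":[-7,-14,-14,-14,-14],"sy":[0,0,0,0,0],"sz":[15,30,45,50,50],"twist":[0,0,0,0,0],"finger_gap":[0,0,0,0,0]}'
for i in 1 2; do :; done
python3 steer.py '{"sx":[0,0,0,0,0],"sy":[0,0,0,0,0],"sz":[3,6,9,12,12],"twist":[0,0,0,0,0],"finger_gap":[0,0,0,0,0]}'
python3 slope.py
```

```text
t: 46.97
eef_pos: [523.9, -250.4, 197.7]
tcp_rot: [-3.14, 0.003, -0.0]
ft_force: [0.6, 0.5, 0.0]
opening: 0.002
grip_force: 0.0
t: 47.38
eef_pos: [524.5, -250.8, 187.3]
tcp_rot: [-3.141, 0.0, -0.0]
ft_force: [-0.5, -0.2, -0.0]
opening: 0.002
grip_force: 0.0
2495 slope -0.2003 z at ends 195.6 177.6
96 slope -0.1556 z at ends 162.1 148.1
[ 524.6 -250.8  187.5] [-0.2  0.   0.5] 47.43
```

```bash
python3 steer.py '{"sx":[0,0,0,0,0],"sy":[0,0,35,70,105],"sz":[-20,-40,-40,-40,-40],"twist":[0,0,0,0,0],"finger_gap":[0,0,0,0,0]}'
python3 steer.py '{"sx":[0,0,0,0,0],"sy":[20,34,34,34,34],"sz":[0,0,20,40,40],"twist":[0,0,0,0,0],"finger_gap":[0,0,0,0,0]}'
python3 steer.py '{"sx":[0,0,0,0,0],"sy":[0,0,0,0,0],"sz":[5,10,15,20,20],"twist":[0,0,0,0,0],"finger_gap":[0,0,0,0,0]}'
python3 slope.py
```

```text
t: 47.85
eef_pos: [524.8, -356.9, 228.7]
tcp_rot: [3.14, -0.001, 0.001]
ft_force: [0.5, -0.5, 0.2]
opening: 0.003
grip_force: 0.0
t: 48.27
eef_pos: [523.4, -388.7, 184.2]
tcp_rot: [-3.138, 0.004, -0.0]
ft_force: [-0.6, 0.7, -0.2]
opening: 0.006
grip_force: 0.0
t: 48.68
eef_pos: [524.5, -389.5, 167.2]
tcp_rot: [-3.141, 0.0, 0.0]
ft_force: [1.8, 0.5, -0.4]
opening: 0.004
grip_force: 0.0
1301 slope -0.1938 z at ends 193.8 176.4
23 slope -0.1798 z at ends 166.6 150.4
[ 524.6 -389.7  167.6] [-0.1 -0.4 -0.4] 48.73
```

```bash
python3 steer.py '{"sx":[0,0,0,0,0],"sy":[0,0,0,0,0],"sz":[3,6,9,12,12],"twist":[0,0,0,0,0],"finger_gap":[0,0,0,0,0]}'
python3 slope.py
```

```text
t: 49.15
eef_pos: [524.4, -389.7, 155.0]
tcp_rot: [-3.141, 0.001, -0.0]
ft_force: [-0.7, 0.3, -0.2]
opening: 0.009
grip_force: 0.0
1155 slope -0.0682 z at ends 180.7 174.5
19 slope -0.1437 z at ends 165.2 152.2
[ 524.5 -389.7  155.2] [-0.5  0.5  0.4] 49.2
```

The lid follows, with the real contact about 25 mm above the TCP. Press the rest of the way.

```bash
python3 steer.py '{"sx":[0,0,0,0,0],"sy":[0,0,0,0,0],"sz":[2,4,6,8,8],"twist":[0,0,0,0,0],"finger_gap":[0,0,0,0,0]}'
python3 slope.py
python3 steer.py '{"sx":[0,0,0],"sy":[0,0,0],"sz":[1,2,2],"twist":[0,0,0],"finger_gap":[0,0,0]}'
python3 slope.py
```

```text
t: 49.62
eef_pos: [524.7, -390.0, 150.6]
tcp_rot: [3.14, -0.002, -0.0]
ft_force: [-5.7, 4.7, 23.5]
opening: 0.005
grip_force: 11.8
787 slope -0.0493 z at ends 178.3 173.8
26 slope -0.2419 z at ends 172.6 150.9
[ 524.8 -390.   150.7] [-7.4  5.3 23.3] 49.67
t: 49.92
eef_pos: [524.8, -390.1, 150.5]
tcp_rot: [3.139, -0.003, 0.0]
ft_force: [-11.0, 8.3, 36.7]
opening: 0.007
grip_force: 18.7
774 slope -0.0417 z at ends 177.8 174.0
20 slope -0.3081 z at ends 177.5 149.8
[ 524.8 -390.1  150.5] [-11.3   8.2  36.6] 49.97
```

```bash
python3 steer.py '{"sx":[0,0,0,0,0],"sy":[0,0,0,0,0],"sz":[-10,-40,-80,-120,-150],"twist":[0,0,0,0,0],"finger_gap":[0,0,0,0,0]}'
python3 steer.py '{"sx":[40,80,120,150,150],"sy":[0,0,0,0,0],"sz":[0,0,0,0,0],"twist":[0,0,0,0,0],"finger_gap":[0,0,0,0,0]}'
python3 - <<'E'
from h import *
for n in ("scene","top"):
    im,P=cloud(n,"pics/z_%s.png"%n)
    cc,s=np.cos(-.047),np.sin(-.047); d=P-np.array([500,-308,0]); X=d[...,0]*cc+d[...,1]*s; Y=-d[...,0]*s+d[...,1]*cc; Z=P[...,2]
    for y in (-110,-60,60,100):
        print(n,y,[ (x,round(float(np.median(Z[m])),1)) for x in range(-10,120,20) if (m:=(abs(X-x)<6)&(abs(Y-y)<6)&(Z>140)).sum()>3])
    m=(abs(Y)<16)&(X>10)&(X<60)&(Z>183)&(Z<200); print("knob",X[m].mean() if m.any() else None,Z[m].max() if m.any() else None)
    m=(abs(abs(Y)-125)<4)&(X<-10)&(X>-100)&(Z>140)&(Z<175); print("rim",np.polyfit(X[m],Z[m],1) if m.sum()>20 else m.sum())
    m=(abs(Y)<100)&(X<-10)&(X>-100)&(Z>140)&(Z<165); print("caps z",np.median(Z[m]))
E
```

```text
t: 50.38
eef_pos: [524.8, -389.9, 299.0]
tcp_rot: [3.14, -0.002, -0.0]
ft_force: [-0.3, 0.2, 0.4]
opening: 0.003
grip_force: 0.0
t: 50.8
eef_pos: [678.7, -388.4, 292.8]
tcp_rot: [-3.14, 0.001, 0.003]
ft_force: [-0.7, -0.5, -0.5]
opening: 0.004
grip_force: 0.0
scene -110 [(-10, 167.3), (10, 173.5), (30, 174.3), (50, 174.3), (70, 174.1), (90, 174.3), (110, 173.2)]
scene -60 [(10, 174.5), (30, 174.7), (50, 174.4), (70, 629.5), (90, 613.6), (110, 173.2)]
scene 60 [(10, 172.9), (30, 173.0), (50, 645.8), (70, 623.6), (90, 173.0), (110, 172.4)]
scene 100 [(-10, 165.9), (10, 173.1), (30, 605.6), (50, 173.3), (70, 173.8), (90, 173.6), (110, 173.3)]
knob 37.887330530323084 190.95988851011805
rim [-2.28645992e-03  1.57613591e+02]
caps z 153.53453065970143
top -110 []
top -60 [(90, 172.8), (110, 173.4)]
top 60 [(-10, 666.7), (10, 662.2), (30, 655.2), (50, 645.2), (70, 621.2), (90, 173.3), (110, 173.6)]
top 100 [(-10, 661.4), (10, 647.0), (30, 615.8), (50, 173.0), (70, 173.7), (90, 173.8), (110, 173.8)]
knob 30.342353838889963 194.0556878545707
rim [3.66409521e-02 1.60854333e+02]
caps z 152.54914541365986
```

Far lid flat and shut (face at 173–174 mm throughout). Now over to the near lid's outer side.

```bash
python3 steer.py '{"sx":[0,-35,-70,-110,-150],"sy":[5,20,20,20,20],"sz":[-30,-30,-30,-30,-30],"twist":[0,0,0,0,0],"finger_gap":[0,0,0,0,0]}'
python3 steer.py '{"sx":[-38,-76,-114,-150,-180],"sy":[0,0,0,0,0],"sz":[0,0,0,0,0],"twist":[0,0,0,0,0],"finger_gap":[0,0,0,0,0]}'
python3 steer.py '{"sx":[-30,-45,-45],"sy":[0,0,0],"sz":[0,0,0],"twist":[0,0,0],"finger_gap":[0,0,0]}'
```

```text
t: 51.32
eef_pos: [521.6, -409.6, 325.8]
tcp_rot: [3.141, -0.0, -0.001]
ft_force: [-0.4, -1.7, 0.4]
opening: 0.002
grip_force: 0.0
t: 51.73
eef_pos: [341.2, -408.9, 326.4]
tcp_rot: [3.14, -0.0, -0.002]
ft_force: [-0.6, -0.9, 1.4]
opening: 0.002
grip_force: 0.0
t: 51.98
eef_pos: [296.2, -409.2, 326.7]
tcp_rot: [3.14, -0.0, -0.003]
ft_force: [-0.7, 0.3, 0.7]
opening: 0.005
grip_force: 0.0
```

```bash
python3 steer.py '{"sx":[0,0,0,0],"sy":[0,0,0,0],"sz":[35,70,98,98],"twist":[0,0,0,0],"finger_gap":[0,0,0,0]}'
python3 steer.py '{"sx":[15,30,42,54,66],"sy":[0,0,0,0,0],"sz":[0,0,0,0,0],"twist":[0,0,0,0,0],"finger_gap":[0,0,0,0,0]}'
python3 steer.py '{"sx":[10,20,30,40,50],"sy":[0,0,0,0,0],"sz":[0,0,2,4,7],"twist":[0,0,0,0,0],"finger_gap":[0,0,0,0,0]}'
```

```text
t: 52.32
eef_pos: [298.4, -407.6, 223.6]
tcp_rot: [-3.136, 0.003, -0.001]
ft_force: [-0.7, 0.3, 0.2]
opening: -0.001
grip_force: 0.0
t: 52.73
eef_pos: [366.8, -410.1, 228.7]
tcp_rot: [3.14, -0.0, 0.0]
ft_force: [-3.4, -2.4, 0.2]
opening: 0.004
grip_force: 1.7
t: 53.15
eef_pos: [416.6, -409.7, 220.5]
tcp_rot: [-3.142, -0.0, -0.0]
ft_force: [-2.2, 0.1, -0.4]
opening: 0.0
grip_force: 0.8
```

```bash
python3 steer.py '{"sx":[7,14,20,26,30],"sy":[0,0,0,0,0],"sz":[5,10,16,22,27],"twist":[0,0,0,0,0],"finger_gap":[0,0,0,0,0]}'
python3 steer.py '{"sx":[4,8,11,13,15],"sy":[0,0,0,0,0],"sz":[6,12,18,24,29],"twist":[0,0,0,0,0],"finger_gap":[0,0,0,0,0]}'
python3 steer.py '{"sx":[1,2,3,3,3],"sy":[0,0,0,0,0],"sz":[3,6,9,12,12],"twist":[0,0,0,0,0],"finger_gap":[0,0,0,0,0]}'
python3 slope.py
```

```text
t: 53.57
eef_pos: [446.2, -409.7, 192.8]
tcp_rot: [-3.141, 0.0, -0.0]
ft_force: [-0.6, 0.3, 1.6]
opening: 0.006
grip_force: 0.5
t: 53.98
eef_pos: [460.8, -409.8, 164.0]
tcp_rot: [-3.141, 0.0, -0.0]
ft_force: [-0.2, -0.4, 1.2]
opening: 0.006
grip_force: 0.3
t: 54.4
eef_pos: [463.8, -409.9, 153.0]
tcp_rot: [3.141, -0.001, -0.0]
ft_force: [-0.0, 0.1, 0.2]
opening: 0.002
grip_force: 0.0
2121 slope 0.0012 z at ends 174.2 174.3
346 slope 0.1816 z at ends 167.6 183.9
[ 463.8 -409.9  152.9] [1.5 1.  1.9] 54.45
```

Smooth. Final press.

```bash
python3 steer.py '{"sx":[0,0,0,0],"sy":[0,0,0,0],"sz":[2,4,6,6],"twist":[0,0,0,0],"finger_gap":[0,0,0,0]}'
python3 steer.py '{"sx":[0,0,0],"sy":[0,0,0],"sz":[2,3,3],"twist":[0,0,0],"finger_gap":[0,0,0]}'
python3 slope.py
```

```text
t: 54.78
eef_pos: [464.0, -410.1, 152.0]
tcp_rot: [3.138, -0.003, 0.0]
ft_force: [-11.3, 10.7, 44.1]
opening: 0.002
grip_force: 22.2
t: 55.03
eef_pos: [464.2, -410.2, 151.5]
tcp_rot: [3.136, -0.005, 0.0]
ft_force: [-16.3, 17.5, 67.0]
opening: 0.006
grip_force: 33.1
2121 slope 0.001 z at ends 174.2 174.3
343 slope 0.1624 z at ends 167.9 182.6
[ 464.2 -410.2  151.6] [-15.4  16.9  66.5] 55.08
```

```bash
python3 steer.py '{"sx":[0,0,0,0,0],"sy":[0,0,0,0,0],"sz":[-10,-40,-80,-120,-150],"twist":[0,0,0,0,0],"finger_gap":[0,0,0,0,0]}'
python3 steer.py '{"sx":[-40,-80,-120,-120,-120],"sy":[0,0,0,0,0],"sz":[0,0,0,0,0],"twist":[0,0,0,0,0],"finger_gap":[0,0,0,0,0]}'
python3 - <<'E'
from h import *
for n in ("scene","top"):
    im,P=cloud(n,"pics/y_%s.png"%n)
    cc,s=np.cos(-.047),np.sin(-.047); d=P-np.array([500,-308,0]); X=d[...,0]*cc+d[...,1]*s; Y=-d[...,0]*s+d[...,1]*cc; Z=P[...,2]
    for y in (-110,-60,-30,30,60,110):
        print(n,y,[ (x,round(float(np.median(Z[m])),1)) for x in range(-110,50,20) if (m:=(abs(X-x)<6)&(abs(Y-y)<6)&(Z>140)).sum()>3])
E
```

```text
t: 55.5
eef_pos: [463.7, -409.9, 297.0]
tcp_rot: [3.14, -0.002, -0.0]
ft_force: [0.8, -0.2, 0.3]
opening: 0.003
grip_force: 0.0
t: 55.92
eef_pos: [342.3, -410.0, 294.3]
tcp_rot: [3.141, -0.001, -0.003]
ft_force: [-0.0, 0.4, 0.9]
opening: 0.002
grip_force: 0.0
scene -110 [(-110, 174.5), (-90, 174.4), (-70, 174.4), (-50, 174.3), (-30, 176.4), (-10, 176.6), (10, 174.3), (30, 174.1)]
scene -60 [(-110, 174.5), (-90, 173.7), (-70, 174.6), (-50, 174.9), (-30, 176.5), (-10, 176.8), (10, 174.0), (30, 174.2)]
scene -30 [(-110, 173.3), (-90, 173.5), (-70, 173.0), (-50, 172.7), (-30, 174.5), (-10, 175.2), (10, 173.2), (30, 174.2)]
scene 30 [(-110, 173.0), (-90, 172.9), (-70, 173.1), (-50, 173.4), (-30, 174.2), (-10, 175.2), (10, 173.0), (30, 172.9)]
scene 60 [(-110, 173.4), (-90, 172.8), (-70, 173.7), (-50, 173.6), (-30, 174.7), (-10, 175.0), (10, 172.7), (30, 173.6)]
scene 110 [(-110, 172.9), (-90, 173.2), (-70, 172.9), (-50, 173.2), (-30, 175.6), (-10, 174.6), (10, 173.0), (30, 173.5)]
top -110 [(-110, 173.3), (-90, 172.9), (-70, 173.6), (-50, 173.8), (-30, 175.5), (-10, 176.0), (10, 173.8), (30, 174.2)]
top -60 [(-110, 173.2), (-90, 173.9), (-70, 174.1), (-50, 173.7), (-30, 174.9), (-10, 175.0), (10, 173.7), (30, 173.3)]
top -30 [(-110, 173.5), (-90, 173.7), (-70, 173.3), (-50, 173.8), (-30, 175.6), (-10, 175.9), (10, 173.5), (30, 173.3)]
top 30 [(-110, 174.0), (-90, 173.7), (-70, 173.4), (-50, 173.2), (-30, 175.5), (-10, 174.8), (10, 173.4), (30, 173.5)]
top 60 [(-110, 173.7), (-90, 172.7), (-70, 173.7), (-50, 172.8), (-30, 175.4), (-10, 175.2), (10, 173.5), (30, 173.3)]
top 110 [(-110, 173.4), (-90, 172.9), (-70, 173.2), (-50, 172.7), (-30, 174.5), (-10, 175.4), (10, 172.4), (30, 173.3)]
```

View pics/y_scene.png

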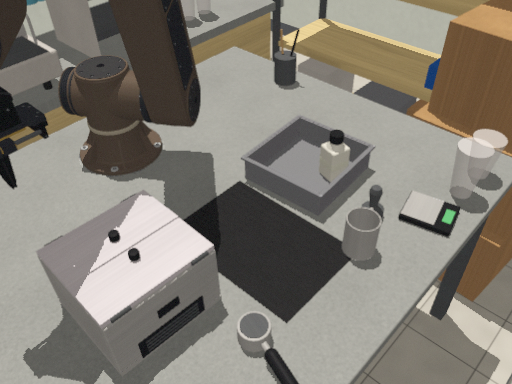

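Both lids lie flat: their faces are at 173–174 mm, and the flange (14 mm, so 175–176) laps over. The tub bottle stands at (335,158), the bystanders are untouched, and the arm is clear. Hand in.

```bash
python3 -c "
from cell import env
print(env.job_done())"
```

```text
the job is handed in; nothing more can be done
None
```

I handed the job in with three heavy bottles (about 3.1, 3.9 and 4.4 N) stood in the cooler and the roughly half-full one (about 2.1 N) stood in the tub; both lids measured shut, far one first, and pitcher, tamper and portafilter were untouched; no verdict came back, one cooler bottle was not re-checked before closing, and an earlier brush against the near lid read 62 N.

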